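Portion ore nuggets onto the balance with a scoop

ROBOT

A 7-joint arm with a two-finger parallel gripper is mounted at the origin on the work surface. World frame = base frame: x ahead of the robot, y to its left, z up, the work surface at z = 0. Lengths are in m, angles in rad, forces in N, time in s.
With the tool pointing down it reaches from about 0.425 to 0.925 m from the base axis. Payload 6.8 kg.
Tool frame: the origin (TCP) lies on the mounting face of the last link; the fingertips stand 173 mm ahead of it and the grasp point (between the pads) lies 155 mm ahead of it; z points along the fingers, y is the line along which they close (so a half turn about z gives the same grasp; the last joint's range is limited). The gripper opens to 85 mm and grips with 20 to 120 N. Pads are 22 mm wide; open, the fingers measure 114 mm over their backs; the gripper's body (76 mm by 85 mm) begins 54 mm behind the grasp point. The pads swing forward as they close: fully open they stand 13 mm farther back than shut.
Start: joints at [-1.292, 0.477, 0.022, 1.555, -0.011, 1.109, -0.083], TCP at [0.255, 0.625, 0.405] pointing down, gripper open.
Joint ranges: [-2.96, 2.96], [-0.34, 2.1], [-1.41, 1.46], [0.24, 2.44], [-1.37, 4.51], [0.17, 1.92], [-2.96, 2.96]. Speed limits (rad/s): [2.39, 2.39, 3.14, 3.14, 3.14, 3.14, 3.14].

INTERFACE

Orientations are given as a rotation vector (axis times angle).
In Python, from bench import r gives the robot as it stands.
- The arm moves only by the tool arm_command, never from a script. Its argument "plan" is a list of rows, each an object of numbers: "claw": the closure, from 0 (fully open) to 1 (shut); "tx", "ty", "tz": the shift along the tool's x, y, z in m; "ax", "ay", "az": the turn, a rotation vector about the tool's x, y, z in degrees. A call has exactly 10 rows; each row shifts and turns the commanded pose from where the row before left it, along the tool's axes as they then stand; what a row does not reach is not made up. A row lasts 1/12 s, in which the tool goes at most 41.7 mm and 7.16 degrees, less where a joint would pass 70% of its speed; a pose out of reach is approached as far as the arm can. A call is refused whole if a number of a shift passes 0.0417 or a number of a turn 7.16, either way. A call with a gripper value outside its range is refused whole. The fingers move at their own pace and stop on an object; "squeeze" is the grip in N (left out, the last holds). Time passes only in rows, so rows that do not move let the fingers close, or fill a call up. It gives the time, the measured TCP pose, the force, the opening and the grip force at its end, in the units of the state.
- r.get_obs(): the state, without advancing time (a new reading comes with each control period).
- r.grab_frame(name): name is "scene" or "top" or "wrist"; returns the picture (420x560x3 uint8, red, green, blue); there is no depth.
- r.camera_model(name): a dict with "fx", "fy", "cx", "cy" (pixels), "k1" (the pictures are not rectified: a ray, as slopes to the right and down, at radius r is drawn at 1 + k1 r^2 times it, then the intrinsics apply), "position" and "orientation" of the camera in the world; the wrist camera has in their place "tool_from_camera" (4x4, takes a point from camera to tool coordinates, whose origin is the TCP and whose axes are the flange's). Camera axes: x right, y up, looking along -z (the intrinsics and any distortion apply to the point x, -y, -z); pixel columns grow to the right and rows downward; lengths in m; the calibration is good to about 2 mm. A picture is of the moment at which its call begins: read the wrist's pose just before it. camera_model takes no time and is no camera call.
- r.hand_in(): hands the job in; it is judged then, once.
Trained networks look in the newest picture that a camera, given by its name, has taken for a name from the list of things; names that differ only in an ending like _2 or _b are one class to them, and where a whole thing is asked for, a point or a joint stands for the part that bears it (a point fixed in the world has none). Each returns a list of dicts, best first, with "confidence" (0 to 1); they miss things now and then, are a little off and sometimes report something else, mostly with a low value. They report only what shows in the picture. A call takes as long as a camera call.
- r.boxes_of(target, camera): "location" ([x, y, z] in m, in the coordinates of the camera as it stood for that picture, good to about 4 mm: the middle of the surface that is visible of it).
- r.tip_of(target, camera): "location" ([x, y, z] in m, in the coordinates of the camera as it stood for that picture, good to about 4 mm: a listed point, or the origin of a listed thing).
The state is a dict: "clock": time; "joints": joint angles; "qvel": joint speeds; "tau": joint torques, N m; "tcp_pos": TCP position; "orientation": TCP orientation; "contact_force": force on the tool from outside, world axes, zero at the start; "moment": the same for the moment, N m; "grip_width": finger opening in m; "gripper_force": force on a finger pad.
Only numpy, scipy, OpenCV 4.12 (cv2) and the standard library are available. Lean on these libraries where they do the work, as an engineer would, in place of code of your own. Each camera call takes 0.05 s, during which the arm holds its last target. There are 200 camera calls.

TASK

Take the scoop, scoop up ore nuggets from the sample tray and tip at least three of the four into the dish on the balance, then put the scoop back down, pan flat on the ceramic tile. Move the nuggets only with the scoop, never with the fingers, and leave none outside the tray and the dish. Do not push the dish about on the balance, and leave the wash bottle, the meter and the tape roll alone.

Things in the scene. Friction and masses are not known exactly. Their poses are not given: they have to be found in the camera images.
- scoop_grip (a point): Centre of the handle of a small aluminium scoop with a wooden handle, 200 mm long, about 0.24 kg; the grip is 64 mm above the scoop's underside. Axes: x ahead towards the pan's open mouth, y across, z up (all of the scoop, level when the pan lies flat). The handle is a straight flat-sided bar 16 mm wide across y and 22 mm high, 115 mm long, rising backward from the pan at 22 degrees (higher towards -x); take it by its flat sides, fingers closing along y
- scoop_pan (a point): Centre of the underside of the scoop's pan, same axes as scoop_grip, which lies at (-100, 0, 64) mm from here. The pan is 100 mm long and 116 mm wide: flat floor 3 mm thick from x = -50 to a thin lip at x = +52 mm, open in front, back wall 46 mm high at x = -50, side walls at y = +-58 mm (3 mm thick), 46 mm high at the back, 36 mm at x = -15, then falling away to nothing at x = +36. It starts flat on the tile, mouth away from the robot, within 16 degrees of world +x
- nugget0: Ore nugget, an angular brown-grey lump about 30 mm across and 26 mm high, 35 g; origin at its centre, 11 mm above the floor it rests on at the start (as are those of the other three, alike). It starts on the tray's floor, with the others two by two in the half towards the tray's far end, and slides or rolls down inclines of 40 degrees or more
- nugget1: second ore nugget, alike
- nugget2: third ore nugget, alike
- nugget3: fourth ore nugget, alike
- tray: Fixed white rectangular open sample tray, 264 mm long (x) by 142 mm wide (y), upright walls 4 mm thick, 35 mm high, but the far end wall (at +x) 53 mm high; floor 4 mm thick, inside 256 by 134 mm. Origin: centre of its underside; +x towards its far end. It stands to the left or to the right, turned by up to 9 degrees from pointing its far end straight away from the robot (world +x)
- balance: Fixed grey laboratory balance, 250 mm (x) by 190 mm (y), body top 55 mm high, display towards the robot; origin at the centre of its underside. It stands on the other side from the tray
- balance_pan (a point): Centre of the top of the balance's round steel pan (160 mm across), 67 mm above the bench; the dish stands on it
- dish: Loose round white ceramic dish, straight-sided, 170 mm across outside and 162 mm inside, 50 mm high, wall 4 mm, 0.35 kg, on the balance's pan, its rim 117 mm above the bench; origin at the centre of its underside, z up
- tile: Fixed plain grey ceramic tile 200 mm (x) by 160 mm (y), 6 mm thick, between tray and balance, where the scoop starts and must end; origin at the centre of its underside
- bottle: Bystander: white wash bottle with blue cap, 68 mm across, 170 mm high with a thin spout above, origin at the centre of its underside
- meter: Bystander: grey hand multimeter 150 x 80 x 35 mm lying flat, origin at the centre of its underside
- tape: Bystander: roll of pale tape lying flat, 84 mm across, 25 mm high, origin at the centre of its underside

How it is judged:
On the way, in this order (a step that is already met when the one before it is completed fails the run):
1. at least one nugget is carried in the scoop's pan, clear above the tray (pan at least 60 mm above the bench) (height (world z) of scoop_pan above 0.06 m and ((x of nugget0 in the frame of scoop_pan between -0.05 and 0.055 m and y of nugget0 in the frame of scoop_pan between -0.055 and 0.055 m and z of nugget0 in the frame of scoop_pan between 0 and 0.06 m) or (x of nugget1 in the frame of scoop_pan between -0.05 and 0.055 m and y of nugget1 in the frame of scoop_pan between -0.055 and 0.055 m and z of nugget1 in the frame of scoop_pan between 0 and 0.06 m) or (x of nugget2 in the frame of scoop_pan between -0.05 and 0.055 m and y of nugget2 in the frame of scoop_pan between -0.055 and 0.055 m and z of nugget2 in the frame of scoop_pan between 0 and 0.06 m) or (x of nugget3 in the frame of scoop_pan between -0.05 and 0.055 m and y of nugget3 in the frame of scoop_pan between -0.055 and 0.055 m and z of nugget3 in the frame of scoop_pan between 0 and 0.06 m))), for 0.2 s.
2. at least three nuggets are in the dish ((((horizontal distance between nugget0 and dish below 0.08 m and z of nugget0 in the frame of dish between 0 and 0.065 m) and (horizontal distance between nugget1 and dish below 0.08 m and z of nugget1 in the frame of dish between 0 and 0.065 m) and (horizontal distance between nugget2 and dish below 0.08 m and z of nugget2 in the frame of dish between 0 and 0.065 m)) or ((horizontal distance between nugget0 and dish below 0.08 m and z of nugget0 in the frame of dish between 0 and 0.065 m) and (horizontal distance between nugget1 and dish below 0.08 m and z of nugget1 in the frame of dish between 0 and 0.065 m) and (horizontal distance between nugget3 and dish below 0.08 m and z of nugget3 in the frame of dish between 0 and 0.065 m)) or ((horizontal distance between nugget0 and dish below 0.08 m and z of nugget0 in the frame of dish between 0 and 0.065 m) and (horizontal distance between nugget2 and dish below 0.08 m and z of nugget2 in the frame of dish between 0 and 0.065 m) and (horizontal distance between nugget3 and dish below 0.08 m and z of nugget3 in the frame of dish between 0 and 0.065 m)) or ((horizontal distance between nugget1 and dish below 0.08 m and z of nugget1 in the frame of dish between 0 and 0.065 m) and (horizontal distance between nugget2 and dish below 0.08 m and z of nugget2 in the frame of dish between 0 and 0.065 m) and (horizontal distance between nugget3 and dish below 0.08 m and z of nugget3 in the frame of dish between 0 and 0.065 m)))), for 0.3 s.
At the end, for the whole second after the job is handed in: At least 3 nuggets in the dish (within 80 mm of its axis, under 65 mm above its underside), any other in the dish or the tray; scoop upright on the tile (middle of the pan over the tile, underside under 6 mm above its top, tilt under 0.12 rad); all at rest ((((horizontal distance between nugget0 and dish below 0.08 m and z of nugget0 in the frame of dish between 0 and 0.065 m) and (horizontal distance between nugget1 and dish below 0.08 m and z of nugget1 in the frame of dish between 0 and 0.065 m) and (horizontal distance between nugget2 and dish below 0.08 m and z of nugget2 in the frame of dish between 0 and 0.065 m)) or ((horizontal distance between nugget0 and dish below 0.08 m and z of nugget0 in the frame of dish between 0 and 0.065 m) and (horizontal distance between nugget1 and dish below 0.08 m and z of nugget1 in the frame of dish between 0 and 0.065 m) and (horizontal distance between nugget3 and dish below 0.08 m and z of nugget3 in the frame of dish between 0 and 0.065 m)) or ((horizontal distance between nugget0 and dish below 0.08 m and z of nugget0 in the frame of dish between 0 and 0.065 m) and (horizontal distance between nugget2 and dish below 0.08 m and z of nugget2 in the frame of dish between 0 and 0.065 m) and (horizontal distance between nugget3 and dish below 0.08 m and z of nugget3 in the frame of dish between 0 and 0.065 m)) or ((horizontal distance between nugget1 and dish below 0.08 m and z of nugget1 in the frame of dish between 0 and 0.065 m) and (horizontal distance between nugget2 and dish below 0.08 m and z of nugget2 in the frame of dish between 0 and 0.065 m) and (horizontal distance between nugget3 and dish below 0.08 m and z of nugget3 in the frame of dish between 0 and 0.065 m))) and ((horizontal distance between nugget0 and dish below 0.08 m and z of nugget0 in the frame of dish between 0 and 0.065 m) or (x of nugget0 in the frame of tray between -0.128 and 0.128 m and y of nugget0 in the frame of tray between -0.067 and 0.067 m and z of nugget0 in the frame of tray between 0 and 0.06 m)) and ((horizontal distance between nugget1 and dish below 0.08 m and z of nugget1 in the frame of dish between 0 and 0.065 m) or (x of nugget1 in the frame of tray between -0.128 and 0.128 m and y of nugget1 in the frame of tray between -0.067 and 0.067 m and z of nugget1 in the frame of tray between 0 and 0.06 m)) and ((horizontal distance between nugget2 and dish below 0.08 m and z of nugget2 in the frame of dish between 0 and 0.065 m) or (x of nugget2 in the frame of tray between -0.128 and 0.128 m and y of nugget2 in the frame of tray between -0.067 and 0.067 m and z of nugget2 in the frame of tray between 0 and 0.06 m)) and ((horizontal distance between nugget3 and dish below 0.08 m and z of nugget3 in the frame of dish between 0 and 0.065 m) or (x of nugget3 in the frame of tray between -0.128 and 0.128 m and y of nugget3 in the frame of tray between -0.067 and 0.067 m and z of nugget3 in the frame of tray between 0 and 0.06 m)) and x of scoop_pan in the frame of tile between -0.1 and 0.1 m and y of scoop_pan in the frame of tile between -0.08 and 0.08 m and z of scoop_pan in the frame of tile below 0.012 m and angle between scoop_pan's own z axis and vertical below 0.12 rad and linear speed of scoop below 0.02 m/s and linear speed of each of nugget0, nugget1, nugget2, nugget3 below 0.03 m/s); the robot touches nothing.
It fails at once if the fingers touch a nugget (contact force between the fingers and nugget0 above 0.5 N or contact force between the fingers and nugget1 above 0.5 N or contact force between the fingers and nugget2 above 0.5 N or contact force between the fingers and nugget3 above 0.5 N).
It fails at once if the dish is shoved more than 30 mm from the middle of the balance's pan or tipped (horizontal distance between dish and balance_pan above 0.03 m or angle between dish's own z axis and vertical above 0.25 rad).
It fails at once if a bystander is moved more than 30 mm (distance of any of bottle, meter, tape from where it was at the start of the episode above 0.03 m).
It also fails if it takes over 72 s, if anything falls off the work surface, if the arm or the gripper's body presses on something with over 40 N, if the wrist force passes 120 N, or if a joint passes its speed limit or range.

## Working session

There is one attempt and no reset: what is moved stays moved. The work goes in short steps, Python scripts to look and compute and a tool call to move; the robot and the scene stay as the last step left them, time stands still between calls to the robot, and variables do not carry over. Pictures are saved under pics/ and viewed, at most 10 in all, crops included, and the job is handed in when it is done.

Besides the shell and the picture viewer there is one more tool, called in YAML: its name, and indented under it one key for each argument. arm_command: Moves the arm, as the interface text tells. Its arguments: {"type":"object","properties":{"plan":{"type":"array","items":{"type":"object","properties":{"claw":{"type":"number"},"tx":{"type":"number"},"ty":{"type":"number"},"tz":{"type":"number"},"ax":{"type":"number"},"ay":{"type":"number"},"az":{"type":"number"}}}},"squeeze":{"type":"number"}},"required":["plan"]}

```bash
ls; mkdir -p pics; cat > h.py <<'E'
import numpy as np, cv2
from scipy.spatial.transform import Rotation as R
from bench import r
np.set_printoptions(precision=4,suppress=True)
def pose():
    o=r.get_obs(); T=np.eye(4); T[:3,:3]=R.from_rotvec(o["orientation"]).as_matrix(); T[:3,3]=o["tcp_pos"]; return T
def camT(name,T=None):
    m=r.camera_model(name)
    if name=="wrist": return (pose() if T is None else T)@np.array(m["tool_from_camera"])
    C=np.eye(4); q=np.array(m["orientation"])
    C[:3,:3]=q if q.shape==(3,3) else R.from_rotvec(q).as_matrix() if q.size==3 else R.from_quat(q).as_matrix()
    C[:3,3]=m["position"]; return C
def snap(name,fn=None):
    T=camT(name); im=r.grab_frame(name)
    if fn: cv2.imwrite("pics/"+fn,im[:,:,::-1])
    return T
def find(kind,t,name,T):
    return [(round(d["confidence"],2),(T@np.r_[d["location"],1])[:3]) for d in getattr(r,kind)(t,name)]
E
python3 - <<'E'
from h import *
print(r.get_obs()); print(r.camera_model("top")); print(r.camera_model("scene"));print(r.camera_model("wrist"))
for c in ("top","scene"):
    T=snap(c,c+"0.png")
    for t in "scoop_grip scoop_pan nugget0 tray balance_pan dish tile bottle meter tape".split():
        print(c,t,find("tip_of",t,c,T))
print(r.get_obs()["clock"])
E
```

```text
pics
{'clock': 0.0, 'joints': array([-1.2921,  0.4778,  0.0223,  1.5565, -0.0115,  1.1093, -0.0831]), 'qvel': array([ 0.0002,  0.0005,  0.0009, -0.0026, -0.0004,  0.0002,  0.0007]), 'tau': array([ -0.0004, -59.6441,   1.6076, -28.1195,   0.0124,   0.0093,
        -0.    ]), 'tcp_pos': array([0.2545, 0.6249, 0.4037]), 'orientation': array([-0.6038, -3.0828,  0.0029]), 'contact_force': array([0.1001, 0.6684, 0.34  ]), 'moment': array([-0.0786, -0.0105, -0.0508]), 'gripper_force': 0.0, 'grip_width': 0.08539967349879007}
{'fx': 426.54028043766914, 'fy': 426.54028043766914, 'cx': 281.9302561096902, 'cy': 213.9643158324544, 'k1': -0.01968590671261603, 'position': array([0.3814, 0.0118, 1.1092]), 'orientation': array([ 0.1768, -0.1726, -1.5699])}
{'fx': 534.7474641419492, 'fy': 534.7474641419492, 'cx': 275.82341287445763, 'cy': 197.11301057336124, 'k1': -0.16365675985721256, 'position': array([ 1.7151, -0.2866,  1.2932]), 'orientation': array([0.6378, 0.4957, 1.2521])}
{'fx': 300.49796032943425, 'fy': 300.49796032943425, 'cx': 278.36280887480603, 'cy': 207.19844136404964, 'k1': 0.0108453791
[... 1021 characters left out ...]
.0152,  0.0683]))]
scene scoop_pan [(0.76, array([0.5568, 0.005 , 0.0073]))]
scene nugget0 [(0.74, array([ 0.6008, -0.4925, -0.0033])), (0.58, array([0.5824, 0.2939, 0.0184])), (0.53, array([0.6304, 0.3019, 0.0154])), (0.46, array([0.6664, 0.256 , 0.0164])), (0.43, array([0.5902, 0.2477, 0.0169]))]
scene tray [(0.79, array([ 0.5691,  0.2666, -0.    ]))]
scene balance_pan []
scene dish [(0.6, array([ 0.6107, -0.2712,  0.0672]))]
scene tile [(0.96, array([ 0.5862, -0.008 , -0.0011]))]
scene bottle [(0.57, array([ 0.5993, -0.4881, -0.0029])), (0.23, array([0.5578, 0.005 , 0.0047]))]
scene meter [(0.61, array([0.5597, 0.4651, 0.0005]))]
scene tape [(0.34, array([ 0.4597, -0.0135,  0.0698]))]
1.1
```

View pics/top0.png

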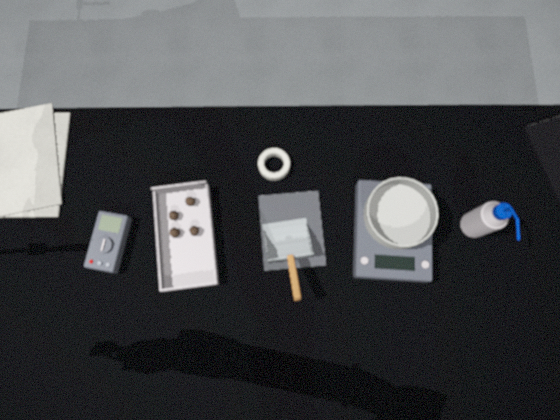

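View pics/scene0.png

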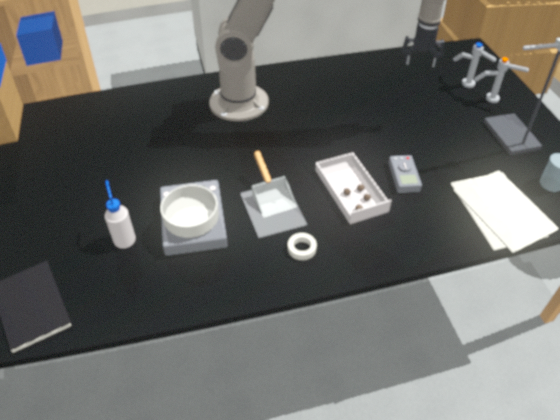

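```bash
cat >> h.py <<'E'
def px(name,uv,z,C=None):
    "pixel -> world point on plane z"
    m=r.camera_model(name); C=camT(name) if C is None else C
    K=np.array([[m["fx"],0,m["cx"]],[0,m["fy"],m["cy"]],[0,0,1.]])
    s=cv2.undistortPoints(np.float64([[uv]]),K,np.float64([m["k1"],0,0,0]))[0,0]
    d=C[:3,:3]@[s[0],-s[1],-1]; return C[:3,3]+d*(z-C[2,3])/d[2]
def toolT(grip,yaw,theta,pitch=0,back=0.):
    "TCP pose holding scoop: grip point, scoop yaw, hand lean theta, scoop nose-up pitch (deg)"
    t=np.radians(theta+pitch); M=np.eye(4)
    z=np.array([np.sin(t),0,-np.cos(t)]); y=np.array([0,-1.,0]); x=np.cross(y,z)
    M[:3,:3]=R.from_euler("z",yaw,degrees=True).as_matrix()@np.c_[x,y,z]
    M[:3,3]=np.array(grip)-M[:3,2]*(.155+back); return M
def gripof(pt,yaw,pitch,local):
    "grip position so that scoop local point (pan frame, m) sits at pt; nose-up pitch deg"
    S=R.from_euler("ZY",[yaw,-pitch],degrees=True).as_matrix()
    return np.array(pt)+S@(np.array([-.1,0,.064])-np.array(local))
def rows(T0,T1,n):
    D=np.linalg.inv(T0)@T1; w=R.from_matrix(D[:3,:3]).as_rotvec()/n
    S=sum(R.from_rotvec(w*k).as_matrix() for k in range(n)); t=np.linalg.solve(S,D[:3,3])
    print(n,"t",t,"a",np.degrees(w),"end",T1[:3,3]); return T1
def adv(T,n,t=(0,0,0),a=(0,0,0)):
    M=np.eye(4); M[:3,3]=t; M[:3,:3]=R.from_rotvec(np.radians(a)).as_matrix()
    return T@np.linalg.matrix_power(M,n)
E
python3 - <<'E'
from h import *
C=camT("top")
for uv,z in (((152,188),.053),((208,181),.053),((160,290),.035),((217,286),.035)): print(px("top",uv,z,C))
for uv in ((258,196),(319,191),(264,269),(326,265)): print("tile",px("top",uv,.006,C))
for back in (.09,):
  rows(pose(),toolT([.4605,-.0135,.070],9,20,0,back),26)
E
```

```text
[0.6911 0.349  0.053 ]
[0.7089 0.2047 0.053 ]
[0.4322 0.3187 0.035 ]
[0.4414 0.1768 0.035 ]
tile [0.6805 0.0779 0.006 ]
tile [ 0.6933 -0.0858  0.006 ]
tile [0.4857 0.0611 0.006 ]
tile [ 0.495  -0.0989  0.006 ]
26 t [-0.0337  0.0077 -0.0009] a [-0.9961  0.2779  5.6493] end [ 0.3777 -0.0266  0.3002]
```

```bash
python3 - <<'E'
from h import *
T0=pose();T1=toolT([.4605,-.0135,.070],9,20,0,.09)
rows(T0,T1,30)
for k in (10,20,30): print(adv(T0,k,(-.0293,.0067,-.001),(-.86,.24,4.9))[:3,3])
E
```

```text
30 t [-0.0291  0.0068 -0.0008] a [-0.8633  0.2408  4.896 ] end [ 0.3777 -0.0266  0.3002]
[0.5035 0.4731 0.4082]
[0.5526 0.1872 0.3784]
[ 0.3726 -0.0305  0.3056]
```

arm_command:
  plan:
    - {"claw": 0,"tx": -0.0291,"ty": 0.0068,"tz": -0.0008,"ax": -0.863,"ay": 0.241,"az": 4.896}
    - {"claw": 0,"tx": -0.0291,"ty": 0.0068,"tz": -0.0008,"ax": -0.863,"ay": 0.241,"az": 4.896}
    - {"claw": 0,"tx": -0.0291,"ty": 0.0068,"tz": -0.0008,"ax": -0.863,"ay": 0.241,"az": 4.896}
    - {"claw": 0,"tx": -0.0291,"ty": 0.0068,"tz": -0.0008,"ax": -0.863,"ay": 0.241,"az": 4.896}
    - {"claw": 0,"tx": -0.0291,"ty": 0.0068,"tz": -0.0008,"ax": -0.863,"ay": 0.241,"az": 4.896}
    - {"claw": 0,"tx": -0.0291,"ty": 0.0068,"tz": -0.0008,"ax": -0.863,"ay": 0.241,"az": 4.896}
    - {"claw": 0,"tx": -0.0291,"ty": 0.0068,"tz": -0.0008,"ax": -0.863,"ay": 0.241,"az": 4.896}
    - {"claw": 0,"tx": -0.0291,"ty": 0.0068,"tz": -0.0008,"ax": -0.863,"ay": 0.241,"az": 4.896}
    - {"claw": 0,"tx": -0.0291,"ty": 0.0068,"tz": -0.0008,"ax": -0.863,"ay": 0.241,"az": 4.896}
    - {"claw": 0,"tx": -0.0291,"ty": 0.0068,"tz": -0.0008,"ax": -0.863,"ay": 0.241,"az": 4.896}

```text
clock: 1.93
tcp_pos: [0.5041, 0.4744, 0.4064]
orientation: [-1.822, -2.533, -0.238]
contact_force: [0.3, 0.1, -0.5]
grip_width: 0.0855
gripper_force: 0.0
```

arm_command:
  plan:
    - {"claw": 0,"tx": -0.0291,"ty": 0.0068,"tz": -0.0008,"ax": -0.863,"ay": 0.241,"az": 4.896}
    - {"claw": 0,"tx": -0.0291,"ty": 0.0068,"tz": -0.0008,"ax": -0.863,"ay": 0.241,"az": 4.896}
    - {"claw": 0,"tx": -0.0291,"ty": 0.0068,"tz": -0.0008,"ax": -0.863,"ay": 0.241,"az": 4.896}
    - {"claw": 0,"tx": -0.0291,"ty": 0.0068,"tz": -0.0008,"ax": -0.863,"ay": 0.241,"az": 4.896}
    - {"claw": 0,"tx": -0.0291,"ty": 0.0068,"tz": -0.0008,"ax": -0.863,"ay": 0.241,"az": 4.896}
    - {"claw": 0,"tx": -0.0291,"ty": 0.0068,"tz": -0.0008,"ax": -0.863,"ay": 0.241,"az": 4.896}
    - {"claw": 0,"tx": -0.0291,"ty": 0.0068,"tz": -0.0008,"ax": -0.863,"ay": 0.241,"az": 4.896}
    - {"claw": 0,"tx": -0.0291,"ty": 0.0068,"tz": -0.0008,"ax": -0.863,"ay": 0.241,"az": 4.896}
    - {"claw": 0,"tx": -0.0291,"ty": 0.0068,"tz": -0.0008,"ax": -0.863,"ay": 0.241,"az": 4.896}
    - {"claw": 0,"tx": -0.0291,"ty": 0.0068,"tz": -0.0008,"ax": -0.863,"ay": 0.241,"az": 4.896}

```text
clock: 2.77
tcp_pos: [0.5538, 0.19, 0.375]
orientation: [-2.691, -1.521, -0.43]
contact_force: [0.7, -0.2, 0.5]
grip_width: 0.085
gripper_force: 0.0
```

arm_command:
  plan:
    - {"claw": 0,"tx": -0.0291,"ty": 0.0068,"tz": -0.0008,"ax": -0.863,"ay": 0.241,"az": 4.896}
    - {"claw": 0,"tx": -0.0291,"ty": 0.0068,"tz": -0.0008,"ax": -0.863,"ay": 0.241,"az": 4.896}
    - {"claw": 0,"tx": -0.0291,"ty": 0.0068,"tz": -0.0008,"ax": -0.863,"ay": 0.241,"az": 4.896}
    - {"claw": 0,"tx": -0.0291,"ty": 0.0068,"tz": -0.0008,"ax": -0.863,"ay": 0.241,"az": 4.896}
    - {"claw": 0,"tx": -0.0291,"ty": 0.0068,"tz": -0.0008,"ax": -0.863,"ay": 0.241,"az": 4.896}
    - {"claw": 0,"tx": -0.0291,"ty": 0.0068,"tz": -0.0008,"ax": -0.863,"ay": 0.241,"az": 4.896}
    - {"claw": 0,"tx": -0.0291,"ty": 0.0068,"tz": -0.0008,"ax": -0.863,"ay": 0.241,"az": 4.896}
    - {"claw": 0,"tx": -0.0291,"ty": 0.0068,"tz": -0.0008,"ax": -0.863,"ay": 0.241,"az": 4.896}
    - {"claw": 0,"tx": -0.0291,"ty": 0.0068,"tz": -0.0008,"ax": -0.863,"ay": 0.241,"az": 4.896}
    - {"claw": 0,"tx": -0.0291,"ty": 0.0068,"tz": -0.0008,"ax": -0.863,"ay": 0.241,"az": 4.896}

```text
clock: 3.6
tcp_pos: [0.3929, -0.0189, 0.3044]
orientation: [-3.054, -0.333, -0.518]
contact_force: [-0.7, -0.3, -0.7]
grip_width: 0.0853
gripper_force: 0.0
```

```bash
python3 - <<'E'
from h import *
T=snap("wrist","w0.png")
for t in ("scoop_grip","scoop_pan"): print(find("tip_of",t,"wrist",T))
T=snap("wrist")
for t in ("scoop_grip","scoop_pan"): print(find("tip_of",t,"wrist",T))
print(r.get_obs()["joints"],pose())
E
```

```text
[(0.67, array([ 0.4647, -0.0109,  0.0678]))]
[(0.68, array([0.56  , 0.0037, 0.0008]))]
[(0.64, array([ 0.4646, -0.0084,  0.0696]))]
[(0.81, array([0.5636, 0.0044, 0.0009]))]
[-0.639   0.0971  0.5751  2.4131 -0.2959  0.3201 -1.153 ] [[ 0.9178  0.2231  0.3284  0.3983]
 [ 0.2141 -0.9747  0.0639 -0.016 ]
 [ 0.3344  0.0116 -0.9424  0.3066]
 [ 0.      0.      0.      1.    ]]
```

View pics/w0.png

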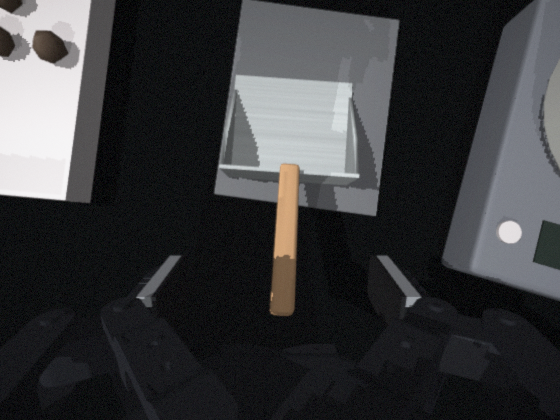

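```bash
python3 - <<'E'
from h import *
C=camT("wrist")
a,b=px("wrist",(220,167),.052,C),px("wrist",(358,177),.052,C)
c,d=px("wrist",(238,77),.007,C),px("wrist",(352,83),.007,C)
e,f=px("wrist",(290,165),.065,C),px("wrist",(282,312),.1,C)
for v in (a,b,c,d,e,f): print(v)
y1=np.degrees(np.arctan2(*(b-a)[:2]));y2=np.degrees(np.arctan2(*(d-c)[:2]))
m1,m2=(a+b)/2,(c+d)/2
print(y1,y2,np.linalg.norm(a-b),np.linalg.norm(c-d),m1,m2,np.degrees(np.arctan2(*(m2-m1)[1::-1])))
for back in (.06,0): rows(pose(),toolT([.4625,-.0115,.070],9,10,0,back),8)
rows(toolT([.4625,-.0115,.070],9,10,0,.06),toolT([.4625,-.0115,.070],9,10,0,0),6)
E
```

```text
[0.5101 0.0568 0.052 ]
[ 0.5278 -0.0573  0.052 ]
[0.6097 0.0707 0.007 ]
[ 0.6298 -0.0422  0.007 ]
[0.5221 0.0003 0.065 ]
[ 0.4188 -0.0158  0.1   ]
171.2071648398222 169.9375169401315 0.1154405056261863 0.11465401151759282 [ 0.519  -0.0003  0.052 ] [0.6198 0.0142 0.007 ] 8.170765865069445
8 t [0.0024 0.0008 0.0039] a [-0.0437 -1.1944  0.4923] end [ 0.4256 -0.0173  0.2817]
8 t [0.0017 0.0008 0.0114] a [-0.0437 -1.1944  0.4923] end [ 0.4359 -0.0157  0.2226]
6 t [ 0.   -0.    0.01] a [ 0. -0. -0.] end [ 0.4359 -0.0157  0.2226]
```

```bash
python3 - <<'E'
from h import *
rows(pose(),toolT([.465,-.0095,.070],9,10,0,.06),10)
E
```

```text
10 t [0.0022 0.0005 0.0032] a [-0.035  -0.9555  0.3938] end [ 0.4281 -0.0153  0.2817]
```

arm_command:
  plan:
    - {"claw": 0,"tx": 0.0025,"ty": 0.0006,"tz": 0.0036,"ay": -1.06,"az": 0.44}
    - {"claw": 0,"tx": 0.0025,"ty": 0.0006,"tz": 0.0036,"ay": -1.06,"az": 0.44}
    - {"claw": 0,"tx": 0.0025,"ty": 0.0006,"tz": 0.0036,"ay": -1.06,"az": 0.44}
    - {"claw": 0,"tx": 0.0025,"ty": 0.0006,"tz": 0.0036,"ay": -1.06,"az": 0.44}
    - {"claw": 0,"tx": 0.0025,"ty": 0.0006,"tz": 0.0036,"ay": -1.06,"az": 0.44}
    - {"claw": 0,"tx": 0.0025,"ty": 0.0006,"tz": 0.0036,"ay": -1.06,"az": 0.44}
    - {"claw": 0,"tx": 0.0025,"ty": 0.0006,"tz": 0.0036,"ay": -1.06,"az": 0.44}
    - {"claw": 0,"tx": 0.0025,"ty": 0.0006,"tz": 0.0036,"ay": -1.06,"az": 0.44}
    - {"claw": 0,"tx": 0.0025,"ty": 0.0006,"tz": 0.0036,"ay": -1.06,"az": 0.44}
    - {"claw": 0}

```text
invalid input at $.plan[0]: expected keys claw, tx, ty, tz, ax, ay, az
```

```bash
python3 - <<'E'
from h import *
print(r.get_obs()["joints"])
rows(pose(),toolT([.465,-.0095,.070],9,10,0,0),8)
E
```

```text
[-0.639   0.0971  0.5751  2.4131 -0.2959  0.3201 -1.153 ]
8 t [0.002  0.0006 0.0115] a [-0.0437 -1.1944  0.4923] end [ 0.4384 -0.0137  0.2226]
```

arm_command:
  plan:
    - {"claw": 0,"tx": 0.0025,"ty": 0.0006,"tz": 0.0036,"ax": 0,"ay": -1.06,"az": 0.44}
    - {"claw": 0,"tx": 0.0025,"ty": 0.0006,"tz": 0.0036,"ax": 0,"ay": -1.06,"az": 0.44}
    - {"claw": 0,"tx": 0.0025,"ty": 0.0006,"tz": 0.0036,"ax": 0,"ay": -1.06,"az": 0.44}
    - {"claw": 0,"tx": 0.0025,"ty": 0.0006,"tz": 0.0036,"ax": 0,"ay": -1.06,"az": 0.44}
    - {"claw": 0,"tx": 0.0025,"ty": 0.0006,"tz": 0.0036,"ax": 0,"ay": -1.06,"az": 0.44}
    - {"claw": 0,"tx": 0.0025,"ty": 0.0006,"tz": 0.0036,"ax": 0,"ay": -1.06,"az": 0.44}
    - {"claw": 0,"tx": 0.0025,"ty": 0.0006,"tz": 0.0036,"ax": 0,"ay": -1.06,"az": 0.44}
    - {"claw": 0,"tx": 0.0025,"ty": 0.0006,"tz": 0.0036,"ax": 0,"ay": -1.06,"az": 0.44}
    - {"claw": 0,"tx": 0.0025,"ty": 0.0006,"tz": 0.0036,"ax": 0,"ay": -1.06,"az": 0.44}
    - {"claw": 0,"tx": 0,"ty": 0,"tz": 0,"ax": 0,"ay": 0,"az": 0}

```text
clock: 4.73
tcp_pos: [0.4283, -0.016, 0.2801]
orientation: [-3.102, -0.242, -0.265]
contact_force: [0.2, -0.3, -0.2]
grip_width: 0.0858
gripper_force: 0.0
```

```bash
python3 - <<'E'
from h import *
print(r.get_obs()["joints"])
rows(pose(),toolT([.465,-.0095,.070],9,10,0,0),8)
E
```

```text
[-0.5952  0.2531  0.5662  2.3185 -0.3593  0.4627 -1.1593]
8 t [ 0.     -0.0001  0.0073] a [-0.04    0.0265 -0.0125] end [ 0.4384 -0.0137  0.2226]
```

Good. Descend and close.

arm_command:
  plan:
    - {"claw": 0,"tx": 0,"ty": 0,"tz": 0.0073,"ax": 0,"ay": 0,"az": 0}
    - {"claw": 0,"tx": 0,"ty": 0,"tz": 0.0073,"ax": 0,"ay": 0,"az": 0}
    - {"claw": 0,"tx": 0,"ty": 0,"tz": 0.0073,"ax": 0,"ay": 0,"az": 0}
    - {"claw": 0,"tx": 0,"ty": 0,"tz": 0.0073,"ax": 0,"ay": 0,"az": 0}
    - {"claw": 0,"tx": 0,"ty": 0,"tz": 0.0073,"ax": 0,"ay": 0,"az": 0}
    - {"claw": 0,"tx": 0,"ty": 0,"tz": 0.0073,"ax": 0,"ay": 0,"az": 0}
    - {"claw": 0,"tx": 0,"ty": 0,"tz": 0.0073,"ax": 0,"ay": 0,"az": 0}
    - {"claw": 0,"tx": 0,"ty": 0,"tz": 0.0073,"ax": 0,"ay": 0,"az": 0}
    - {"claw": 0.5,"tx": 0,"ty": 0,"tz": 0,"ax": 0,"ay": 0,"az": 0}
    - {"claw": 1,"tx": 0,"ty": 0,"tz": 0,"ax": 0,"ay": 0,"az": 0}
  squeeze: 90

```text
clock: 5.57
tcp_pos: [0.4374, -0.0143, 0.2226]
orientation: [-3.101, -0.242, -0.266]
contact_force: [0.3, 0.2, 0.4]
grip_width: 0.064
gripper_force: 0.0
```

arm_command:
  plan:
    - {"claw": 1,"tx": 0,"ty": 0,"tz": 0,"ax": 0,"ay": 0,"az": 0}
    - {"claw": 1,"tx": 0,"ty": 0,"tz": 0,"ax": 0,"ay": 0,"az": 0}
    - {"claw": 1,"tx": 0,"ty": 0,"tz": 0,"ax": 0,"ay": 0,"az": 0}
    - {"claw": 1,"tx": 0,"ty": 0,"tz": 0,"ax": 0,"ay": 0,"az": 0}
    - {"claw": 1,"tx": 0,"ty": 0,"tz": 0,"ax": 0,"ay": 0,"az": 0}
    - {"claw": 1,"tx": 0,"ty": 0,"tz": 0,"ax": 0,"ay": 0,"az": 0}
    - {"claw": 1,"tx": 0,"ty": 0,"tz": 0,"ax": 0,"ay": 0,"az": 0}
    - {"claw": 1,"tx": 0,"ty": 0,"tz": 0,"ax": 0,"ay": 0,"az": 0}
    - {"claw": 1,"tx": 0,"ty": 0,"tz": 0,"ax": 0,"ay": 0,"az": 0}
    - {"claw": 1,"tx": 0,"ty": 0,"tz": 0,"ax": 0,"ay": 0,"az": 0}

```text
clock: 6.4
tcp_pos: [0.4378, -0.0142, 0.2236]
orientation: [-3.101, -0.243, -0.27]
contact_force: [-0.9, -0.2, 4.2]
grip_width: 0.0146
gripper_force: 87.2
```

```bash
python3 - <<'E'
from h import *
o=r.get_obs(); print(o["joints"],o["contact_force"],o["grip_width"],o["gripper_force"])
T=pose(); print(repr(T)); np.save("Tg.npy",T)
z=T[:3,2]; print("yaw",np.degrees(np.arctan2(T[1,0],T[0,0])),"theta",np.degrees(np.arctan2(np.hypot(*z[:2]),-z[2])),T[:3,3]+.155*z)
C=snap("wrist","w1.png"); 
for t in ("scoop_grip","scoop_pan"): print(find("tip_of",t,"wrist",C))
E
```

```text
[-0.4412  0.3838  0.3986  2.3261 -0.5361  0.3272 -0.9982] [-0.8911 -0.214   4.236 ] 0.01464498167917525 87.17028737068176
array([[ 0.973 ,  0.1561,  0.1702,  0.4378],
       [ 0.1527, -0.9877,  0.033 , -0.0142],
       [ 0.1733, -0.0062, -0.9849,  0.2236],
       [ 0.    ,  0.    ,  0.    ,  1.    ]])
yaw 8.919722458048803 theta 9.98323505115389 [ 0.4642 -0.0091  0.071 ]
[(0.76, array([ 0.4666, -0.0088,  0.0702]))]
[(0.77, array([0.5628, 0.0075, 0.0013]))]
```

View pics/w1.png

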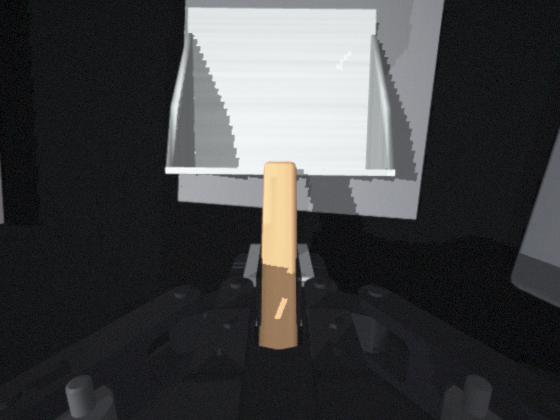

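```bash
python3 - <<'E'
from h import *
C=camT("wrist")
a=[px("wrist",p,z,C) for p,z in (((167,171),.052),((394,173),.052),((188,11),.007),((376,11),.007))]
m1,m2=(a[0]+a[1])/2,(a[2]+a[3])/2; f=np.array([np.cos(.1557),np.sin(.1557),0])
print(m1+.050*f,m2-.052*f,np.linalg.norm(a[0]-a[1]),np.linalg.norm(a[2]-a[3]),(m2-m1)@f)
# nuggets, tray from top again
T=snap("top")
for t in("nugget0","tray"): print(find("tip_of",t,"top",T))
E
```

```text
[0.5619 0.0058 0.052 ] [0.5593 0.0045 0.007 ] 0.11448469752596713 0.11599477778901676 0.09924038613325317
[(0.61, array([0.664 , 0.2538, 0.0143])), (0.51, array([0.5813, 0.2923, 0.0137])), (0.46, array([0.5866, 0.2497, 0.0195])), (0.45, array([0.6274, 0.3007, 0.0188]))]
[(0.92, array([ 0.5698,  0.2656, -0.0004]))]
```

```bash
cat >> h.py <<'E'
def SP(pt,yaw,pitch,local=(0,0,0)):
    "scoop_pan pose with local point at pt"
    S=np.eye(4); S[:3,:3]=R.from_euler("ZY",[yaw,-pitch],degrees=True).as_matrix()
    S[:3,3]=np.array(pt)-S[:3,:3]@np.array(local); return S
try: Gi=np.linalg.inv(np.linalg.inv(np.load("Tg.npy"))@SP((.5615,.0055,.006),8.92,0))
except Exception: pass
TY=6.2; TR=SP((.5692,.2660,0),TY,0)
def tr(x,y,z): return (TR@[x,y,z,1])[:3]
LIP=(.052,0,0)
def scoop(T=None): return (pose() if T is None else T)@np.linalg.inv(Gi)
E
python3 - <<'E'
from h import *
for n in ((.666,.2548),(.582,.2935),(.588,.2475),(.629,.3005)): print((np.linalg.inv(TR)@[*n,.015,1])[:3])
T0=pose(); S0=scoop(T0)
A=SP(S0[:3,3]+[0,0,.075],8.92,0); B=SP(tr(-.012,0,.075),TY,0,LIP); D=SP(tr(-.012,0,.012),TY,0,LIP)
T=rows(T0,A@Gi,6); T=rows(T,B@Gi,14); T=rows(T,D@Gi,6)
E
```

```text
[ 0.095  -0.0216  0.015 ]
[0.0157 0.026  0.015 ]
[ 0.0167 -0.0204  0.015 ]
[0.0632 0.0278 0.015 ]
6 t [ 0.0022 -0.0001 -0.0123] a [0.0001 0.0009 0.    ] end [ 0.4377 -0.0142  0.2986]
14 t [-0.0016 -0.0189  0.0003] a [-0.0337  0.0012  0.1913] end [0.3811 0.2453 0.2926]
6 t [-0.0018  0.0001  0.0103] a [-0.  0. -0.] end [0.3811 0.2453 0.2296]
```

arm_command:
  plan:
    - {"claw": 1,"tx": 0.0022,"ty": 0,"tz": -0.0123,"ax": 0,"ay": 0,"az": 0}
    - {"claw": 1,"tx": 0.0022,"ty": 0,"tz": -0.0123,"ax": 0,"ay": 0,"az": 0}
    - {"claw": 1,"tx": 0.0022,"ty": 0,"tz": -0.0123,"ax": 0,"ay": 0,"az": 0}
    - {"claw": 1,"tx": 0.0022,"ty": 0,"tz": -0.0123,"ax": 0,"ay": 0,"az": 0}
    - {"claw": 1,"tx": 0.0022,"ty": 0,"tz": -0.0123,"ax": 0,"ay": 0,"az": 0}
    - {"claw": 1,"tx": 0.0022,"ty": 0,"tz": -0.0123,"ax": 0,"ay": 0,"az": 0}
    - {"claw": 1,"tx": -0.0016,"ty": -0.0189,"tz": 0.0003,"ax": -0.034,"ay": 0,"az": 0.191}
    - {"claw": 1,"tx": -0.0016,"ty": -0.0189,"tz": 0.0003,"ax": -0.034,"ay": 0,"az": 0.191}
    - {"claw": 1,"tx": -0.0016,"ty": -0.0189,"tz": 0.0003,"ax": -0.034,"ay": 0,"az": 0.191}
    - {"claw": 1,"tx": -0.0016,"ty": -0.0189,"tz": 0.0003,"ax": -0.034,"ay": 0,"az": 0.191}

```text
clock: 7.53
tcp_pos: [0.4196, 0.06, 0.2961]
orientation: [-3.104, -0.221, -0.266]
contact_force: [-0.0, 0.0, -1.8]
grip_width: 0.0145
gripper_force: 87.7
```

arm_command:
  plan:
    - {"claw": 1,"tx": -0.0016,"ty": -0.0189,"tz": 0.0003,"ax": -0.034,"ay": 0,"az": 0.191}
    - {"claw": 1,"tx": -0.0016,"ty": -0.0189,"tz": 0.0003,"ax": -0.034,"ay": 0,"az": 0.191}
    - {"claw": 1,"tx": -0.0016,"ty": -0.0189,"tz": 0.0003,"ax": -0.034,"ay": 0,"az": 0.191}
    - {"claw": 1,"tx": -0.0016,"ty": -0.0189,"tz": 0.0003,"ax": -0.034,"ay": 0,"az": 0.191}
    - {"claw": 1,"tx": -0.0016,"ty": -0.0189,"tz": 0.0003,"ax": -0.034,"ay": 0,"az": 0.191}
    - {"claw": 1,"tx": -0.0016,"ty": -0.0189,"tz": 0.0003,"ax": -0.034,"ay": 0,"az": 0.191}
    - {"claw": 1,"tx": -0.0016,"ty": -0.0189,"tz": 0.0003,"ax": -0.034,"ay": 0,"az": 0.191}
    - {"claw": 1,"tx": -0.0016,"ty": -0.0189,"tz": 0.0003,"ax": -0.034,"ay": 0,"az": 0.191}
    - {"claw": 1,"tx": -0.0016,"ty": -0.0189,"tz": 0.0003,"ax": -0.034,"ay": 0,"az": 0.191}
    - {"claw": 1,"tx": -0.0016,"ty": -0.0189,"tz": 0.0003,"ax": -0.034,"ay": 0,"az": 0.191}

```text
clock: 8.37
tcp_pos: [0.3803, 0.2455, 0.2915]
orientation: [-3.11, -0.17, -0.266]
contact_force: [-0.6, -0.3, -2.3]
grip_width: 0.0146
gripper_force: 87.7
```

```bash
python3 - <<'E'
from h import *
C=snap("wrist","w2.png"); S=scoop(); print(r.get_obs()["joints"],r.get_obs()["contact_force"])
for t in("nugget0","tray","scoop_pan"): print(t,find("tip_of",t,"wrist",C))
print("model pan",S[:3,3],(S@[*LIP,1])[:3],(np.linalg.inv(TR)@S)[:3,3])
D=SP(tr(-.012,0,.008),TY,-1.5,LIP); rows(pose(),D@Gi,8)
E
```

```text
[-1.2967  0.2847  0.6386  2.2557 -0.1661  0.5111 -2.0085] [-0.2862  3.7709 -1.549 ]
nugget0 [(0.87, array([0.5814, 0.2963, 0.0144])), (0.74, array([0.5822, 0.2444, 0.0172]))]
tray []
scoop_pan [(0.61, array([0.5043, 0.2609, 0.07  ]))]
model pan [0.5038 0.2642 0.0738] [0.5555 0.2701 0.0737] [-0.0652  0.0053  0.0738]
8 t [-0.0005  0.      0.0077] a [ 0.0035 -0.1675  0.0125] end [0.3868 0.2459 0.2302]
```

View pics/w2.png

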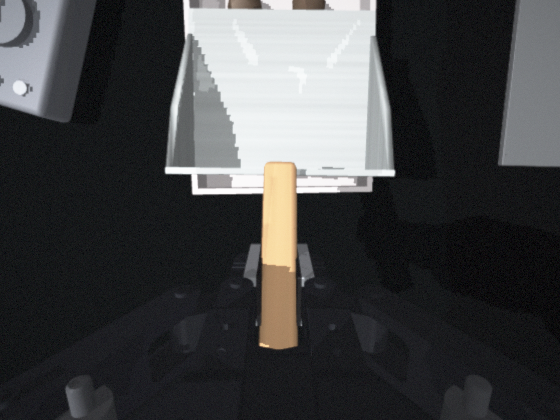

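```bash
python3 - <<'E'
from h import *
C=camT("wrist")
a,b=px("wrist",(192,193),.035,C),px("wrist",(372,191),.035,C)
print(a,b,np.linalg.norm(a-b),np.degrees(np.arctan2(*(b-a)[:2])))
print("near wall mid, outer face",(a+b)/2,"model",tr(-.132,0,.035)); print((np.linalg.inv(scoop())@np.r_[(a+b)/2,1])[:3])
l,m=px("wrist",(188,11),.0735,C),px("wrist",(376,11),.0735,C);print(l,m,np.linalg.norm(l-m),(np.linalg.inv(TR)@np.r_[(l+m)/2,1])[:3])
print(scoop()[:3,3])
E
```

```text
[0.4323 0.3212 0.035 ] [0.4495 0.1801 0.035 ] 0.14214362175092735 173.0271667207427
near wall mid, outer face [0.4409 0.2506 0.035 ] model [0.438  0.2517 0.035 ]
[-0.064  -0.001  -0.0387]
[0.5482 0.3215 0.0735] [0.5607 0.2056 0.0735] 0.11651920309314036 [-0.0149 -0.0008  0.0735]
[0.5045 0.2587 0.0735]
```

```bash
sed -i 's/^TY=.*/TY=6.5; TR=SP((.571,.2657,0),TY,0)/' h.py; python3 - <<'E'
from h import *
D=SP(tr(-.014,0,.006),TY,-1.5,LIP); rows(pose(),D@Gi,10)
E
```

```text
10 t [-0.0004  0.0002  0.0063] a [ 0.0076 -0.1341 -0.0196] end [0.3867 0.2444 0.2282]
```

arm_command:
  plan:
    - {"claw": 1,"tx": -0.0004,"ty": 0.0002,"tz": 0.007,"ax": 0,"ay": -0.15,"az": -0.02}
    - {"claw": 1,"tx": -0.0004,"ty": 0.0002,"tz": 0.007,"ax": 0,"ay": -0.15,"az": -0.02}
    - {"claw": 1,"tx": -0.0004,"ty": 0.0002,"tz": 0.007,"ax": 0,"ay": -0.15,"az": -0.02}
    - {"claw": 1,"tx": -0.0004,"ty": 0.0002,"tz": 0.007,"ax": 0,"ay": -0.15,"az": -0.02}
    - {"claw": 1,"tx": -0.0004,"ty": 0.0002,"tz": 0.007,"ax": 0,"ay": -0.15,"az": -0.02}
    - {"claw": 1,"tx": -0.0004,"ty": 0.0002,"tz": 0.007,"ax": 0,"ay": -0.15,"az": -0.02}
    - {"claw": 1,"tx": -0.0004,"ty": 0.0002,"tz": 0.007,"ax": 0,"ay": -0.15,"az": -0.02}
    - {"claw": 1,"tx": -0.0004,"ty": 0.0002,"tz": 0.007,"ax": 0,"ay": -0.15,"az": -0.02}
    - {"claw": 1,"tx": -0.0004,"ty": 0.0002,"tz": 0.007,"ax": 0,"ay": -0.15,"az": -0.02}
    - {"claw": 1,"tx": 0,"ty": 0,"tz": 0,"ax": 0,"ay": 0,"az": 0}

```text
clock: 9.4
tcp_pos: [0.3877, 0.2438, 0.2277]
orientation: [-3.116, -0.175, -0.229]
contact_force: [-0.5, 0.1, -2.0]
grip_width: 0.0147
gripper_force: 87.7
```

```bash
cat > st.py <<'E'
from h import *
S=scoop(); o=r.get_obs(); print(o["clock"],o["joints"],o["contact_force"],"lip tray",(np.linalg.inv(TR)@S@[*LIP,1])[:3],"back",(np.linalg.inv(TR)@S@[-.05,0,0,1])[:3],"pitch/yaw",np.degrees(np.arcsin(S[2,0])),np.degrees(np.arctan2(S[1,0],S[0,0])))
E
python3 - <<'E'
from st import *
T=pose(); T=rows(T,SP(tr(-.014,0,.0035),TY,-1.5,LIP)@Gi,2); T=rows(T,SP(tr(.09,0,.0035),TY,-1.5,LIP)@Gi,10); rows(T,SP(tr(.124,0,.0035),TY,-1.5,LIP)@Gi,5)
E
```

```text
9.4 [-1.1301  0.419   0.4887  2.273  -0.3135  0.3838 -1.8644] [-0.5458  0.0923 -1.9982] lip tray [-0.0133 -0.0015  0.0053] back [-0.1153 -0.0012  0.0081] pitch/yaw -1.5543347144352044 6.379363483602208
2 t [-0.0006 -0.0003  0.0009] a [ 0.0592  0.0269 -0.0509] end [0.3867 0.2444 0.2257]
10 t [0.0103 0.     0.0015] a [ 0.  0. -0.] end [0.49   0.2562 0.2257]
5 t [0.0067 0.     0.001 ] a [ 0.  0. -0.] end [0.5238 0.2601 0.2257]
```

arm_command:
  plan:
    - {"claw": 1,"tx": 0,"ty": -0.0005,"tz": 0.001,"ax": 0.04,"ay": 0,"az": -0.05}
    - {"claw": 1,"tx": 0,"ty": -0.0005,"tz": 0.001,"ax": 0.04,"ay": 0,"az": -0.05}
    - {"claw": 1,"tx": 0.0103,"ty": 0,"tz": 0.0015,"ax": 0,"ay": 0,"az": 0}
    - {"claw": 1,"tx": 0.0103,"ty": 0,"tz": 0.0015,"ax": 0,"ay": 0,"az": 0}
    - {"claw": 1,"tx": 0.0103,"ty": 0,"tz": 0.0015,"ax": 0,"ay": 0,"az": 0}
    - {"claw": 1,"tx": 0.0103,"ty": 0,"tz": 0.0015,"ax": 0,"ay": 0,"az": 0}
    - {"claw": 1,"tx": 0.0103,"ty": 0,"tz": 0.0015,"ax": 0,"ay": 0,"az": 0}
    - {"claw": 1,"tx": 0,"ty": 0,"tz": 0,"ax": 0,"ay": 0,"az": 0}
    - {"claw": 1,"tx": 0,"ty": 0,"tz": 0,"ax": 0,"ay": 0,"az": 0}
    - {"claw": 1,"tx": 0,"ty": 0,"tz": 0,"ax": 0,"ay": 0,"az": 0}

```text
clock: 10.23
tcp_pos: [0.4396, 0.2509, 0.227]
orientation: [-3.113, -0.177, -0.23]
contact_force: [-0.1, 0.8, -3.4]
grip_width: 0.0148
gripper_force: 87.9
```

```bash
python3 - <<'E'
from st import *
C=snap("wrist"); print(find("tip_of","nugget0","wrist",C))
C=snap("top"); print([ (c,(np.linalg.inv(TR)@np.r_[p,1])[:3]) for c,p in find("tip_of","nugget0","top",C)])
T=pose(); T=rows(T,SP(tr(.09,0,.0035),TY,-1.5,LIP)@Gi,6); rows(T,SP(tr(.124,0,.0035),TY,-1.5,LIP)@Gi,4)
E
```

```text
10.2333 [-1.0331  0.4751  0.4573  2.1665 -0.3303  0.4297 -1.7982] [-0.0842  0.7916 -3.3871] lip tray [0.0393 0.0004 0.0048] back [-0.0627  0.0004  0.0075] pitch/yaw -1.4993524811196788 6.485031112302275
[]
[(0.61, array([0.0709, 0.0244, 0.0209])), (0.48, array([ 0.0908, -0.0255,  0.0122])), (0.41, array([0.0422, 0.0264, 0.0153])), (0.38, array([ 0.05  , -0.0233,  0.0183]))]
6 t [0.0084 0.0001 0.0015] a [-0.0063 -0.0038  0.0031] end [0.49   0.2562 0.2257]
4 t [0.0084 0.     0.0013] a [ 0.  0. -0.] end [0.5238 0.2601 0.2257]
```

arm_command:
  plan:
    - {"claw": 1,"tx": 0.0083,"ty": 0,"tz": 0.0016,"ax": 0,"ay": 0,"az": 0}
    - {"claw": 1,"tx": 0.0083,"ty": 0,"tz": 0.0016,"ax": 0,"ay": 0,"az": 0}
    - {"claw": 1,"tx": 0.0083,"ty": 0,"tz": 0.0016,"ax": 0,"ay": 0,"az": 0}
    - {"claw": 1,"tx": 0.0083,"ty": 0,"tz": 0.0016,"ax": 0,"ay": 0,"az": 0}
    - {"claw": 1,"tx": 0.0083,"ty": 0,"tz": 0.0014,"ax": 0,"ay": 0,"az": 0}
    - {"claw": 1,"tx": 0.0083,"ty": 0,"tz": 0.0014,"ax": 0,"ay": 0,"az": 0}
    - {"claw": 1,"tx": 0.0083,"ty": 0,"tz": 0.0014,"ax": 0,"ay": 0,"az": 0}
    - {"claw": 1,"tx": 0.0083,"ty": 0,"tz": 0.0014,"ax": 0,"ay": 0,"az": 0}
    - {"claw": 1,"tx": 0.0083,"ty": 0,"tz": 0.0014,"ax": 0,"ay": 0,"az": 0}
    - {"claw": 1,"tx": 0,"ty": 0,"tz": 0,"ax": 0,"ay": 0,"az": 0}

```text
clock: 11.27
tcp_pos: [0.5171, 0.2599, 0.2254]
orientation: [-3.112, -0.177, -0.235]
contact_force: [2.0, 0.5, -0.7]
grip_width: 0.0143
gripper_force: 87.8
```

```bash
python3 - <<'E'
from st import *
C=snap("wrist","w3.png")
C=snap("top"); print([ (c,(np.linalg.inv(scoop())@np.r_[p,1])[:3]) for c,p in find("tip_of","nugget0","top",C)])
T=pose(); rows(T,SP(tr(.124,0,.0035),TY,-1.5,LIP)@Gi,4)
E
```

```text
11.2667 [-0.9209  0.5633  0.43    2.0004 -0.3468  0.5036 -1.7293] [ 1.9896  0.4932 -0.6534] lip tray [0.1181 0.0008 0.0038] back [0.0161 0.0008 0.0061] pitch/yaw -1.3058763513846565 6.472131972314592
[(0.67, array([0.0385, 0.0336, 0.0181])), (0.52, array([ 0.0512, -0.0192,  0.0133])), (0.45, array([0.0509, 0.0097, 0.0219])), (0.38, array([ 0.0274, -0.0255,  0.0185]))]
4 t [0.002  0.0001 0.0002] a [-0.0075 -0.0386 -0.0043] end [0.5238 0.2601 0.2257]
```

View pics/w3.png

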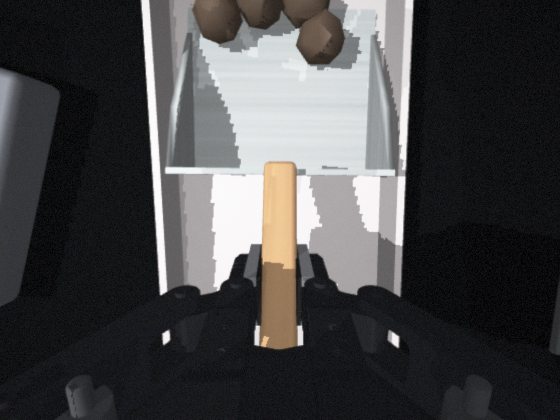

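arm_command:
  plan:
    - {"claw": 1,"tx": 0.003,"ty": 0,"tz": 0.0004,"ax": 0,"ay": 0,"az": 0}
    - {"claw": 1,"tx": 0.003,"ty": 0,"tz": 0.0004,"ax": 0,"ay": 0,"az": 0}
    - {"claw": 1,"tx": 0.003,"ty": 0,"tz": 0.0004,"ax": 0,"ay": 0,"az": 0}
    - {"claw": 1,"tx": 0.002,"ty": 0,"tz": 0.0004,"ax": 0,"ay": 0,"az": 0}
    - {"claw": 1,"tx": 0,"ty": 0,"tz": 0,"ax": 0,"ay": 0,"az": 0}
    - {"claw": 1,"tx": 0,"ty": 0,"tz": 0,"ax": 0,"ay": 0,"az": 0}
    - {"claw": 1,"tx": 0,"ty": 0,"tz": 0,"ax": 0,"ay": 0,"az": 0}
    - {"claw": 1,"tx": 0,"ty": 0,"tz": 0,"ax": 0,"ay": 0,"az": 0}
    - {"claw": 1,"tx": 0,"ty": 0,"tz": 0,"ax": 0,"ay": 0,"az": 0}
    - {"claw": 1,"tx": 0,"ty": 0,"tz": 0,"ax": 0,"ay": 0,"az": 0}

```text
clock: 12.25
tcp_pos: [0.5257, 0.2613, 0.225]
orientation: [-3.113, -0.178, -0.23]
contact_force: [-4.8, -0.3, 5.0]
grip_width: 0.0146
gripper_force: 88.5
```

```bash
python3 - <<'E'
from st import *
C=snap("top"); print([ (c,(np.linalg.inv(scoop())@np.r_[p,1])[:3]) for c,p in find("tip_of","nugget0","top",C)])
# tilt up keeping back-bottom at ~floor height; lip stays at tray x
T=pose(); S=scoop(); lt=(np.linalg.inv(TR)@S@[*LIP,1])[0]
for lx in (lt,):
  T=rows(T,SP(tr(lx,0,.043),TY,18,LIP)@Gi,10); T=rows(T,SP(tr(lx-.02,0,.15),TY,18,LIP)@Gi,8)
E
```

```text
12.25 [-0.9092  0.5742  0.4268  1.9796 -0.3486  0.5168 -1.7223] [-4.8213 -0.2508  5.0356] lip tray [0.1259 0.0013 0.0028] back [0.024  0.0012 0.0055] pitch/yaw -1.5116574261148683 6.533205148234086
[(0.48, array([0.0357, 0.0355, 0.0175])), (0.42, array([ 0.0419, -0.0176,  0.0149])), (0.41, array([0.0389, 0.0098, 0.0197])), (0.39, array([ 0.0193, -0.0243,  0.0209]))]
10 t [-0.0071  0.0001  0.0009] a [-0.0054  1.9514 -0.0107] end [0.4618 0.253  0.1952]
8 t [ 0.0041 -0.0001 -0.013 ] a [-0. -0. -0.] end [0.4419 0.2507 0.3022]
```

```bash
python3 - <<'E'
from st import *
T=pose(); 
T=rows(T,SP(tr(.125,0,.032),TY,10,LIP)@Gi,10); T=rows(T,SP(tr(.115,0,.13),TY,12,LIP)@Gi,10)
E
```

```text
12.35 [-0.9092  0.5742  0.4268  1.9796 -0.3486  0.5168 -1.7223] [-5.5789  0.4611  5.8444] lip tray [0.1259 0.0013 0.0028] back [0.0239 0.0012 0.0055] pitch/yaw -1.5138319713620052 6.532327818462905
10 t [-0.0043  0.0001 -0.0001] a [-0.0052  1.1514 -0.0053] end [0.4842 0.2555 0.2155]
10 t [ 0.0017 -0.0001 -0.009 ] a [ 0.      0.2    -0.0013] end [0.468  0.2537 0.306 ]
```

arm_command:
  plan:
    - {"claw": 1,"tx": -0.0043,"ty": 0,"tz": -0.0001,"ax": 0,"ay": 1.15,"az": 0}
    - {"claw": 1,"tx": -0.0043,"ty": 0,"tz": -0.0001,"ax": 0,"ay": 1.15,"az": 0}
    - {"claw": 1,"tx": -0.0043,"ty": 0,"tz": -0.0001,"ax": 0,"ay": 1.15,"az": 0}
    - {"claw": 1,"tx": -0.0043,"ty": 0,"tz": -0.0001,"ax": 0,"ay": 1.15,"az": 0}
    - {"claw": 1,"tx": -0.0043,"ty": 0,"tz": -0.0001,"ax": 0,"ay": 1.15,"az": 0}
    - {"claw": 1,"tx": -0.0043,"ty": 0,"tz": -0.0001,"ax": 0,"ay": 1.15,"az": 0}
    - {"claw": 1,"tx": -0.0043,"ty": 0,"tz": -0.0001,"ax": 0,"ay": 1.15,"az": 0}
    - {"claw": 1,"tx": -0.0043,"ty": 0,"tz": -0.0001,"ax": 0,"ay": 1.15,"az": 0}
    - {"claw": 1,"tx": -0.0043,"ty": 0,"tz": -0.0001,"ax": 0,"ay": 1.15,"az": 0}
    - {"claw": 1,"tx": -0.0043,"ty": 0,"tz": -0.0001,"ax": 0,"ay": 1.15,"az": 0}

```text
clock: 13.18
tcp_pos: [0.4838, 0.2558, 0.2151]
orientation: [-3.065, -0.173, -0.539]
contact_force: [0.0, 0.2, -5.0]
grip_width: 0.0144
gripper_force: 87.8
```

arm_command:
  plan:
    - {"claw": 1,"tx": 0.0017,"ty": 0,"tz": -0.009,"ax": 0,"ay": 0.2,"az": 0}
    - {"claw": 1,"tx": 0.0017,"ty": 0,"tz": -0.009,"ax": 0,"ay": 0.2,"az": 0}
    - {"claw": 1,"tx": 0.0017,"ty": 0,"tz": -0.009,"ax": 0,"ay": 0.2,"az": 0}
    - {"claw": 1,"tx": 0.0017,"ty": 0,"tz": -0.009,"ax": 0,"ay": 0.2,"az": 0}
    - {"claw": 1,"tx": 0.0017,"ty": 0,"tz": -0.009,"ax": 0,"ay": 0.2,"az": 0}
    - {"claw": 1,"tx": 0.0017,"ty": 0,"tz": -0.009,"ax": 0,"ay": 0.2,"az": 0}
    - {"claw": 1,"tx": 0.0017,"ty": 0,"tz": -0.009,"ax": 0,"ay": 0.2,"az": 0}
    - {"claw": 1,"tx": 0.0017,"ty": 0,"tz": -0.009,"ax": 0,"ay": 0.2,"az": 0}
    - {"claw": 1,"tx": 0.0017,"ty": 0,"tz": -0.009,"ax": 0,"ay": 0.2,"az": 0}
    - {"claw": 1,"tx": 0.0017,"ty": 0,"tz": -0.009,"ax": 0,"ay": 0.2,"az": 0}

```text
clock: 14.02
tcp_pos: [0.4684, 0.2537, 0.3075]
orientation: [-3.05, -0.172, -0.594]
contact_force: [-0.3, -0.3, -4.4]
grip_width: 0.0148
gripper_force: 87.7
```

```bash
python3 - <<'E'
from st import *
C=snap("wrist","w4.png"); S=scoop()
for c in ("wrist","top"):
  C=snap(c); print([ (k,(np.linalg.inv(S)@np.r_[p,1])[:3]) for k,p in find("tip_of","nugget0",c,C)])
print(S[:3,3])
E
```

```text
14.0167 [-1.2698  0.3785  0.737   2.1499 -0.2166  0.3645 -1.8824] [-0.3294 -0.2743 -4.3577] lip tray [ 0.1156 -0.0001  0.1318] back [0.0159 0.0001 0.1104] pitch/yaw 12.080544673367422 6.365240090209497
[(0.86, array([0.0428, 0.0132, 0.0141])), (0.8, array([ 0.0153, -0.0211,  0.0171])), (0.65, array([ 0.0379, -0.0169,  0.0124])), (0.61, array([0.032 , 0.0413, 0.0143]))]
[(0.68, array([0.0405, 0.013 , 0.0129])), (0.57, array([ 0.0382, -0.0188,  0.0118])), (0.56, array([0.0302, 0.0377, 0.0117])), (0.43, array([ 0.0149, -0.0207,  0.0137])), (0.39, array([-0.1025,  0.0005,  0.0624]))]
[0.6361 0.2735 0.1226]
```

View pics/w4.png

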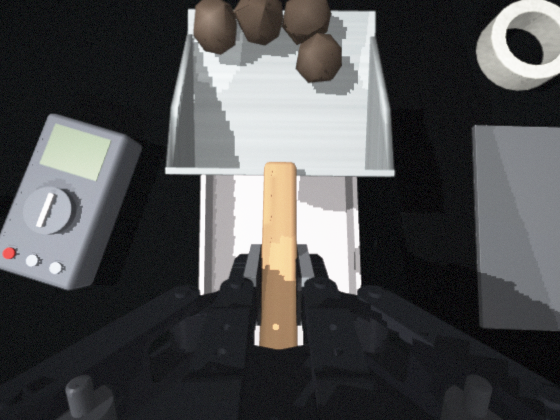

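```bash
cat >> h.py <<'E'
DISH=np.array([.6112,-.2724,0])
def dl(along,z,yaw): return DISH+[along*np.cos(np.radians(yaw)),along*np.sin(np.radians(yaw)),z]
E
python3 - <<'E'
from st import *
T=pose()
T=rows(T,SP((.79,.02,.175),8,12,LIP)@Gi,17); T=rows(T,SP(dl(-.03,.19,15),15,12,LIP)@Gi,17)
E
```

```text
14.2667 [-1.2674  0.3808  0.7339  2.1504 -0.2182  0.3626 -1.8811] [-0.9269  0.4755 -4.2204] lip tray [0.1154 0.0002 0.1302] back [0.0156 0.0003 0.109 ] pitch/yaw 12.034289542801853 6.409722455197215
17 t [ 0.0049  0.0162 -0.001 ] a [ 0.0302 -0.0026 -0.0876] end [ 0.5735 -0.0107  0.351 ]
17 t [-0.014   0.0165 -0.0067] a [ 0.1541 -0.0024 -0.3818] end [ 0.3711 -0.337   0.366 ]
```

arm_command:
  plan:
    - {"claw": 1,"tx": 0.0025,"ty": 0.0081,"tz": -0.0005,"ax": 0.015,"ay": 0,"az": -0.044}
    - {"claw": 1,"tx": 0.0049,"ty": 0.0162,"tz": -0.001,"ax": 0.03,"ay": 0,"az": -0.088}
    - {"claw": 1,"tx": 0.0049,"ty": 0.0162,"tz": -0.001,"ax": 0.03,"ay": 0,"az": -0.088}
    - {"claw": 1,"tx": 0.0049,"ty": 0.0162,"tz": -0.001,"ax": 0.03,"ay": 0,"az": -0.088}
    - {"claw": 1,"tx": 0.0049,"ty": 0.0162,"tz": -0.001,"ax": 0.03,"ay": 0,"az": -0.088}
    - {"claw": 1,"tx": 0.0049,"ty": 0.0162,"tz": -0.001,"ax": 0.03,"ay": 0,"az": -0.088}
    - {"claw": 1,"tx": 0.0049,"ty": 0.0162,"tz": -0.001,"ax": 0.03,"ay": 0,"az": -0.088}
    - {"claw": 1,"tx": 0.0049,"ty": 0.0162,"tz": -0.001,"ax": 0.03,"ay": 0,"az": -0.088}
    - {"claw": 1,"tx": 0.0049,"ty": 0.0162,"tz": -0.001,"ax": 0.03,"ay": 0,"az": -0.088}
    - {"claw": 1,"tx": 0.0049,"ty": 0.0162,"tz": -0.001,"ax": 0.03,"ay": 0,"az": -0.088}

```text
clock: 15.1
tcp_pos: [0.5266, 0.1038, 0.331]
orientation: [-3.049, -0.195, -0.591]
contact_force: [1.0, -0.7, -4.3]
grip_width: 0.0145
gripper_force: 87.8
```

arm_command:
  plan:
    - {"claw": 1,"tx": 0.0049,"ty": 0.0162,"tz": -0.001,"ax": 0.03,"ay": 0,"az": -0.088}
    - {"claw": 1,"tx": 0.0049,"ty": 0.0162,"tz": -0.001,"ax": 0.03,"ay": 0,"az": -0.088}
    - {"claw": 1,"tx": 0.0049,"ty": 0.0162,"tz": -0.001,"ax": 0.03,"ay": 0,"az": -0.088}
    - {"claw": 1,"tx": 0.0049,"ty": 0.0162,"tz": -0.001,"ax": 0.03,"ay": 0,"az": -0.088}
    - {"claw": 1,"tx": 0.0049,"ty": 0.0162,"tz": -0.001,"ax": 0.03,"ay": 0,"az": -0.088}
    - {"claw": 1,"tx": 0.0049,"ty": 0.0162,"tz": -0.001,"ax": 0.03,"ay": 0,"az": -0.088}
    - {"claw": 1,"tx": 0.0049,"ty": 0.0162,"tz": -0.001,"ax": 0.03,"ay": 0,"az": -0.088}
    - {"claw": 1,"tx": 0.003,"ty": 0.011,"tz": -0.001,"ax": 0.03,"ay": 0,"az": -0.08}
    - {"claw": 1,"tx": 0.001,"ty": 0.006,"tz": 0,"ax": 0,"ay": 0,"az": 0}
    - {"claw": 1,"tx": 0,"ty": 0,"tz": 0,"ax": 0,"ay": 0,"az": 0}

```text
clock: 15.93
tcp_pos: [0.5762, -0.0218, 0.3521]
orientation: [-3.047, -0.211, -0.592]
contact_force: [0.3, -0.3, -4.3]
grip_width: 0.0147
gripper_force: 87.8
```

```bash
python3 - <<'E'
from st import *
T=pose()
T=rows(T,SP(dl(-.03,.19,15),15,12,LIP)@Gi,18)
E
```

```text
15.9333 [-0.4533  0.3207  0.4767  2.012  -0.4149  0.4914 -1.1256] [ 0.3107 -0.3175 -4.2871] lip tray [ 0.1914 -0.2812  0.1763] back [ 0.0916 -0.2836  0.155 ] pitch/yaw 12.037839040496204 7.84007411282711
18 t [-0.0132  0.0149 -0.0063] a [ 0.154  -0.0041 -0.3679] end [ 0.3711 -0.337   0.366 ]
```

arm_command:
  plan:
    - {"claw": 1,"tx": -0.0066,"ty": 0.0075,"tz": -0.0031,"ax": 0.077,"ay": 0,"az": -0.184}
    - {"claw": 1,"tx": -0.0132,"ty": 0.0149,"tz": -0.0063,"ax": 0.154,"ay": -0.004,"az": -0.368}
    - {"claw": 1,"tx": -0.0132,"ty": 0.0149,"tz": -0.0063,"ax": 0.154,"ay": -0.004,"az": -0.368}
    - {"claw": 1,"tx": -0.0132,"ty": 0.0149,"tz": -0.0063,"ax": 0.154,"ay": -0.004,"az": -0.368}
    - {"claw": 1,"tx": -0.0132,"ty": 0.0149,"tz": -0.0063,"ax": 0.154,"ay": -0.004,"az": -0.368}
    - {"claw": 1,"tx": -0.0132,"ty": 0.0149,"tz": -0.0063,"ax": 0.154,"ay": -0.004,"az": -0.368}
    - {"claw": 1,"tx": -0.0132,"ty": 0.0149,"tz": -0.0063,"ax": 0.154,"ay": -0.004,"az": -0.368}
    - {"claw": 1,"tx": -0.0132,"ty": 0.0149,"tz": -0.0063,"ax": 0.154,"ay": -0.004,"az": -0.368}
    - {"claw": 1,"tx": -0.0132,"ty": 0.0149,"tz": -0.0063,"ax": 0.154,"ay": -0.004,"az": -0.368}
    - {"claw": 1,"tx": -0.0132,"ty": 0.0149,"tz": -0.0063,"ax": 0.154,"ay": -0.004,"az": -0.368}

```text
clock: 16.77
tcp_pos: [0.4626, -0.1826, 0.3597]
orientation: [-3.023, -0.318, -0.586]
contact_force: [0.4, 0.1, -3.7]
grip_width: 0.0141
gripper_force: 87.8
```

arm_command:
  plan:
    - {"claw": 1,"tx": -0.0132,"ty": 0.0149,"tz": -0.0063,"ax": 0.154,"ay": -0.004,"az": -0.368}
    - {"claw": 1,"tx": -0.0132,"ty": 0.0149,"tz": -0.0063,"ax": 0.154,"ay": -0.004,"az": -0.368}
    - {"claw": 1,"tx": -0.0132,"ty": 0.0149,"tz": -0.0063,"ax": 0.154,"ay": -0.004,"az": -0.368}
    - {"claw": 1,"tx": -0.0132,"ty": 0.0149,"tz": -0.0063,"ax": 0.154,"ay": -0.004,"az": -0.368}
    - {"claw": 1,"tx": -0.0132,"ty": 0.0149,"tz": -0.0063,"ax": 0.154,"ay": -0.004,"az": -0.368}
    - {"claw": 1,"tx": -0.0132,"ty": 0.0149,"tz": -0.0063,"ax": 0.154,"ay": -0.004,"az": -0.368}
    - {"claw": 1,"tx": -0.0132,"ty": 0.0149,"tz": -0.0063,"ax": 0.154,"ay": -0.004,"az": -0.368}
    - {"claw": 1,"tx": -0.0112,"ty": 0.0129,"tz": -0.005,"ax": 0.154,"ay": -0.004,"az": -0.368}
    - {"claw": 1,"tx": -0.0066,"ty": 0.0075,"tz": -0.003,"ax": 0.077,"ay": 0,"az": -0.184}
    - {"claw": 1,"tx": -0.002,"ty": 0.002,"tz": -0.001,"ax": 0,"ay": 0,"az": 0}

```text
clock: 17.6
tcp_pos: [0.3714, -0.3359, 0.3662]
orientation: [-3.004, -0.4, -0.582]
contact_force: [0.2, -0.9, -3.9]
grip_width: 0.0147
gripper_force: 87.7
```

```bash
python3 - <<'E'
from st import *
C=snap("wrist"); 
print(find("tip_of","nugget0","wrist",C))
S=scoop();I=np.linalg.inv(S)
C=snap("top","t5.png"); print([(k,(I@np.r_[p,1])[:3]) for k,p in find("tip_of","nugget0","top",C)],find("tip_of","dish","top",C))
print("lip",(S@[*LIP,1])[:3])
T=pose(); Q=SP(dl(-.035,.135,15),15,-20,LIP)@Gi
T=rows(T,Q,10); T=rows(T,SP(dl(-.025,.127,15),15,-52,LIP)@Gi,10)
E
```

```text
17.6 [ 0.2618  0.2177  0.5128  2.1025 -0.659   0.7551 -0.0845] [ 0.2354 -0.858  -3.9195] lip tray [-0.0503 -0.5423  0.1902] back [-0.1489 -0.5573  0.169 ] pitch/yaw 11.985896959437651 15.106002426438177
[(0.88, array([ 0.5226, -0.3181,  0.1895])), (0.79, array([ 0.5506, -0.2444,  0.2022])), (0.69, array([ 0.4999, -0.3251,  0.1872])), (0.6, array([ 0.566 , -0.2692,  0.2038]))]
[(0.58, array([ 0.0915,  0.2596, -0.2005])), (0.53, array([0.0334, 0.0345, 0.0163])), (0.46, array([0.044 , 0.0134, 0.0171])), (0.45, array([-0.034 , -0.0248,  0.0177]))] [(0.83, array([ 0.6101, -0.275 ,  0.0655])), (0.27, array([ 0.567 , -0.2692,  0.2045]))]
lip [ 0.5834 -0.2768  0.1902]
10 t [ 0.0123  0.0003 -0.0018] a [-0.0125 -3.2029  0.0535] end [ 0.4884 -0.3056  0.4001]
10 t [ 0.0151 -0.     -0.0069] a [-0.     -3.1999  0.02  ] end [ 0.6473 -0.263   0.4007]
```

View pics/t5.png

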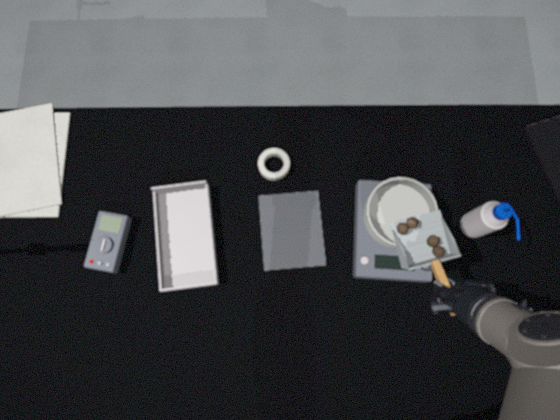

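arm_command:
  plan:
    - {"claw": 1,"tx": 0.0123,"ty": 0.0003,"tz": -0.0018,"ax": 0,"ay": -3.2,"az": 0.05}
    - {"claw": 1,"tx": 0.0123,"ty": 0.0003,"tz": -0.0018,"ax": 0,"ay": -3.2,"az": 0.05}
    - {"claw": 1,"tx": 0.0123,"ty": 0.0003,"tz": -0.0018,"ax": 0,"ay": -3.2,"az": 0.05}
    - {"claw": 1,"tx": 0.0123,"ty": 0.0003,"tz": -0.0018,"ax": 0,"ay": -3.2,"az": 0.05}
    - {"claw": 1,"tx": 0.0123,"ty": 0.0003,"tz": -0.0018,"ax": 0,"ay": -3.2,"az": 0.05}
    - {"claw": 1,"tx": 0.0123,"ty": 0.0003,"tz": -0.0018,"ax": 0,"ay": -3.2,"az": 0.05}
    - {"claw": 1,"tx": 0.0123,"ty": 0.0003,"tz": -0.0018,"ax": 0,"ay": -3.2,"az": 0.05}
    - {"claw": 1,"tx": 0.0123,"ty": 0.0003,"tz": -0.0018,"ax": 0,"ay": -3.2,"az": 0.05}
    - {"claw": 1,"tx": 0.0123,"ty": 0.0003,"tz": -0.0018,"ax": 0,"ay": -3.2,"az": 0.05}
    - {"claw": 1,"tx": 0.0123,"ty": 0.0003,"tz": -0.0018,"ax": 0,"ay": -3.2,"az": 0.05}

```text
clock: 18.68
tcp_pos: [0.4891, -0.3053, 0.4001]
orientation: [3.088, 0.407, -0.274]
contact_force: [0.3, -0.1, -4.2]
grip_width: 0.0146
gripper_force: 87.7
```

```bash
python3 - <<'E'
from st import *
print("lip",(S@[*LIP,1])[:3]); rows(pose(),SP(dl(-.025,.127,15),15,-53,LIP)@Gi,10)
E
```

```text
18.6833 [-0.0588  0.4048  0.6341  1.7908 -0.1244  1.1504 -0.6995] [ 0.2616 -0.0544 -4.24  ] lip tray [-0.0552 -0.5437  0.1349] back [-0.15   -0.558   0.1699] pitch/yaw -20.060461997148618 15.084156649642624
lip [ 0.5777 -0.2807  0.1349]
10 t [ 0.0155 -0.     -0.0071] a [-0.0072 -3.2938  0.0295] end [ 0.6519 -0.2618  0.3995]
```

arm_command:
  plan:
    - {"claw": 1,"tx": 0.0155,"ty": 0,"tz": -0.0071,"ax": 0,"ay": -3.3,"az": 0.03}
    - {"claw": 1,"tx": 0.0155,"ty": 0,"tz": -0.0071,"ax": 0,"ay": -3.3,"az": 0.03}
    - {"claw": 1,"tx": 0.0155,"ty": 0,"tz": -0.0071,"ax": 0,"ay": -3.3,"az": 0.03}
    - {"claw": 1,"tx": 0.0155,"ty": 0,"tz": -0.0071,"ax": 0,"ay": -3.3,"az": 0.03}
    - {"claw": 1,"tx": 0.0155,"ty": 0,"tz": -0.0071,"ax": 0,"ay": -3.3,"az": 0.03}
    - {"claw": 1,"tx": 0.0155,"ty": 0,"tz": -0.0071,"ax": 0,"ay": -3.3,"az": 0.03}
    - {"claw": 1,"tx": 0.0155,"ty": 0,"tz": -0.0071,"ax": 0,"ay": -3.3,"az": 0.03}
    - {"claw": 1,"tx": 0.0155,"ty": 0,"tz": -0.0071,"ax": 0,"ay": -3.3,"az": 0.03}
    - {"claw": 1,"tx": 0.0155,"ty": 0,"tz": -0.0071,"ax": 0,"ay": -3.3,"az": 0.03}
    - {"claw": 1,"tx": 0.0155,"ty": 0,"tz": -0.0071,"ax": 0,"ay": -3.3,"az": 0.03}

```text
clock: 19.52
tcp_pos: [0.6523, -0.262, 0.399]
orientation: [2.82, 0.369, -1.112]
contact_force: [0.1, -0.0, -2.8]
grip_width: 0.0147
gripper_force: 88.0
```

```bash
python3 - <<'E'
from st import *
print("lip",(S@[*LIP,1])[:3]); rows(pose(),SP(dl(-.025,.135,15),15,-60,LIP)@Gi,4)
C=snap("wrist"); print(find("tip_of","nugget0","wrist",C))
C=snap("scene","s6.png"); print(find("tip_of","nugget0","scene",C),find("tip_of","dish","scene",C))
E
```

```text
19.5167 [-0.1322  0.7947  0.6556  1.3001  0.0356  1.7541 -0.8129] [ 0.1464 -0.0365 -2.7825] lip tray [-0.0452 -0.5427  0.1264] back [-0.106  -0.5519  0.2079] pitch/yaw -52.96402642404042 15.135656814072838
lip [ 0.5875 -0.2786  0.1264]
4 t [ 0.006  -0.0001 -0.0055] a [-0.0138 -1.7588  0.03  ] end [ 0.6835 -0.2533  0.3973]
[]
[(0.75, array([ 0.5867, -0.0049, -0.0032])), (0.46, array([ 0.6232, -0.2419,  0.0869])), (0.42, array([ 0.6537, -0.2323,  0.0842])), (0.4, array([ 0.6118, -0.3119,  0.088 ]))] [(0.73, array([ 0.6116, -0.2708,  0.0687])), (0.43, array([ 0.5597,  0.468 , -0.0019]))]
```

View pics/s6.png

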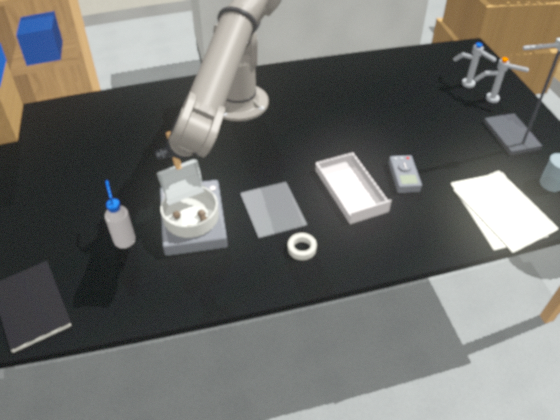

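arm_command:
  plan:
    - {"claw": 1,"tx": 0.006,"ty": 0,"tz": -0.0055,"ax": 0,"ay": -1.7,"az": 0.03}
    - {"claw": 1,"tx": 0.006,"ty": 0,"tz": -0.0055,"ax": 0,"ay": -1.7,"az": 0.03}
    - {"claw": 1,"tx": 0.006,"ty": 0,"tz": -0.0055,"ax": 0,"ay": -1.7,"az": 0.03}
    - {"claw": 1,"tx": 0,"ty": 0,"tz": 0,"ax": 0,"ay": 0,"az": 0}
    - {"claw": 1,"tx": 0,"ty": 0,"tz": 0,"ax": 0,"ay": 0,"az": 0}
    - {"claw": 1,"tx": 0,"ty": 0,"tz": 0,"ax": 0,"ay": 0,"az": 0}
    - {"claw": 1,"tx": 0,"ty": 0,"tz": 0,"ax": 0,"ay": 0,"az": 0}
    - {"claw": 1,"tx": 0,"ty": 0,"tz": 0,"ax": 0,"ay": 0,"az": 0}
    - {"claw": 1,"tx": 0,"ty": 0,"tz": 0,"ax": 0,"ay": 0,"az": 0}
    - {"claw": 1,"tx": 0,"ty": 0,"tz": 0,"ax": 0,"ay": 0,"az": 0}

```text
clock: 20.6
tcp_pos: [0.6737, -0.2582, 0.3986]
orientation: [2.759, 0.354, -1.232]
contact_force: [-0.2, -0.0, -2.8]
grip_width: 0.0146
gripper_force: 88.1
```

```bash
python3 - <<'E'
from st import *
f=[r.get_obs()["contact_force"][2]]
for c in ("scene","top","scene"):
  C=snap(c); f.append(r.get_obs()["contact_force"][2]); print(c,find("tip_of","nugget0",c,C))
print(f)
# retreat: lift, level
T=pose(); print((S@[*LIP,1])[:3])
T=rows(T,SP(dl(-.025,.21,15),15,-20,LIP)@Gi,10); T=rows(T,SP(dl(-.05,.21,12),12,8,LIP)@Gi,10)
E
```

```text
20.6 [-0.1286  0.855   0.6638  1.2175  0.0612  1.8528 -0.802 ] [-0.1607 -0.0393 -2.7863] lip tray [-0.0472 -0.545   0.133 ] back [-0.1006 -0.5528  0.2196] pitch/yaw -58.04957233854163 14.780759969956929
scene [(0.71, array([ 0.5542, -0.2868,  0.1767])), (0.61, array([ 0.6551, -0.2334,  0.0833])), (0.6, array([ 0.6173, -0.3147,  0.0849])), (0.57, array([ 0.6261, -0.2392,  0.0852])), (0.52, array([ 0.5873, -0.0054, -0.0016]))]
top [(0.57, array([ 0.6199, -0.3167,  0.0908])), (0.38, array([ 0.6784, -0.2877,  0.0815]))]
scene [(0.57, array([ 0.6235, -0.2423,  0.0837])), (0.5, array([ 0.5987, -0.4893, -0.0025])), (0.47, array([ 0.6174, -0.3152,  0.0853])), (0.47, array([ 0.6548, -0.233 ,  0.0839]))]
[np.float64(-2.78632135729171), np.float64(-2.278492818815449), np.float64(-2.603011035191745), np.float64(-2.9408815825659245)]
[ 0.5858 -0.2811  0.133 ]
10 t [-0.0199 -0.0002  0.0028] a [-0.0099  3.8074 -0.0411] end [ 0.4981 -0.303   0.4751]
10 t [-0.0143 -0.001   0.0069] a [-0.021   2.8012  0.2848] end [ 0.361  -0.3258  0.4008]
```

```bash
python3 - <<'E'
from st import *
T=pose()
T=rows(T,SP(dl(-.025,.21,15),15,-20,LIP)@Gi,10); T=rows(T,SP((.66,-.12,.2),8,0)@Gi,10); T=rows(T,SP((.595,-.005,.03),6,0)@Gi,10)
E
```

```text
20.9 [-0.1287  0.8556  0.6637  1.217   0.0612  1.8529 -0.802 ] [-0.6259  0.3487 -2.3602] lip tray [-0.047  -0.5449  0.1328] back [-0.1004 -0.5527  0.2193] pitch/yaw -58.07590463214295 14.808436655794228
10 t [-0.0199 -0.0002  0.0028] a [-0.0099  3.8074 -0.0411] end [ 0.4981 -0.303   0.4751]
10 t [ 0.0072 -0.0154  0.0057] a [0.0003 2.0019 0.6911] end [ 0.536  -0.1377  0.4176]
10 t [-0.0079 -0.0126  0.016 ] a [-0.0347  0.0012  0.197 ] end [ 0.4704 -0.0184  0.2476]
```

arm_command:
  plan:
    - {"claw": 1,"tx": -0.0199,"ty": -0.0002,"tz": 0.0028,"ax": -0.01,"ay": 3.81,"az": -0.04}
    - {"claw": 1,"tx": -0.0199,"ty": -0.0002,"tz": 0.0028,"ax": -0.01,"ay": 3.81,"az": -0.04}
    - {"claw": 1,"tx": -0.0199,"ty": -0.0002,"tz": 0.0028,"ax": -0.01,"ay": 3.81,"az": -0.04}
    - {"claw": 1,"tx": -0.0199,"ty": -0.0002,"tz": 0.0028,"ax": -0.01,"ay": 3.81,"az": -0.04}
    - {"claw": 1,"tx": -0.0199,"ty": -0.0002,"tz": 0.0028,"ax": -0.01,"ay": 3.81,"az": -0.04}
    - {"claw": 1,"tx": -0.0199,"ty": -0.0002,"tz": 0.0028,"ax": -0.01,"ay": 3.81,"az": -0.04}
    - {"claw": 1,"tx": -0.0199,"ty": -0.0002,"tz": 0.0028,"ax": -0.01,"ay": 3.81,"az": -0.04}
    - {"claw": 1,"tx": -0.0199,"ty": -0.0002,"tz": 0.0028,"ax": -0.01,"ay": 3.81,"az": -0.04}
    - {"claw": 1,"tx": -0.0199,"ty": -0.0002,"tz": 0.0028,"ax": -0.01,"ay": 3.81,"az": -0.04}
    - {"claw": 1,"tx": -0.0199,"ty": -0.0002,"tz": 0.0028,"ax": -0.01,"ay": 3.81,"az": -0.04}

```text
clock: 21.73
tcp_pos: [0.4965, -0.303, 0.4758]
orientation: [3.087, 0.405, -0.267]
contact_force: [-0.4, -0.6, -2.7]
grip_width: 0.0148
gripper_force: 88.1
```

```bash
python3 - <<'E'
from st import *
for c in ("top","wrist","scene"):
  C=snap(c); print(c,find("tip_of","nugget0",c,C))
T=pose(); T=rows(T,SP((.66,-.12,.2),8,0)@Gi,10); T=rows(T,SP((.595,-.005,.03),6,0)@Gi,10)
E
```

```text
21.7333 [-0.0957  0.3416  0.667   1.6912 -0.0912  1.3025 -0.7251] [-0.4142 -0.5836 -2.6663] lip tray [-0.0464 -0.5428  0.211 ] back [-0.1413 -0.5569  0.2456] pitch/yaw -19.80815999435587 14.954191402695518
top [(0.63, array([ 0.6507, -0.2354,  0.0875])), (0.51, array([ 0.6763, -0.2861,  0.0828])), (0.42, array([ 0.615 , -0.3147,  0.087 ])), (0.4, array([ 0.6236, -0.2429,  0.0819]))]
wrist [(0.49, array([ 0.6108, -0.3171,  0.0884]))]
scene [(0.63, array([ 0.6534, -0.2312,  0.0805])), (0.58, array([ 0.618 , -0.3129,  0.0893])), (0.53, array([ 0.6246, -0.2434,  0.0835]))]
10 t [ 0.0072 -0.0153  0.0057] a [-0.0015  2.0049  0.6987] end [ 0.536  -0.1377  0.4176]
10 t [-0.0079 -0.0126  0.016 ] a [-0.0347  0.0012  0.197 ] end [ 0.4704 -0.0184  0.2476]
```

All four are in the dish. Return the scoop.

arm_command:
  plan:
    - {"claw": 1,"tx": 0.0072,"ty": -0.0153,"tz": 0.0057,"ax": 0,"ay": 2.0,"az": 0.7}
    - {"claw": 1,"tx": 0.0072,"ty": -0.0153,"tz": 0.0057,"ax": 0,"ay": 2.0,"az": 0.7}
    - {"claw": 1,"tx": 0.0072,"ty": -0.0153,"tz": 0.0057,"ax": 0,"ay": 2.0,"az": 0.7}
    - {"claw": 1,"tx": 0.0072,"ty": -0.0153,"tz": 0.0057,"ax": 0,"ay": 2.0,"az": 0.7}
    - {"claw": 1,"tx": 0.0072,"ty": -0.0153,"tz": 0.0057,"ax": 0,"ay": 2.0,"az": 0.7}
    - {"claw": 1,"tx": 0.0072,"ty": -0.0153,"tz": 0.0057,"ax": 0,"ay": 2.0,"az": 0.7}
    - {"claw": 1,"tx": 0.0072,"ty": -0.0153,"tz": 0.0057,"ax": 0,"ay": 2.0,"az": 0.7}
    - {"claw": 1,"tx": 0.0072,"ty": -0.0153,"tz": 0.0057,"ax": 0,"ay": 2.0,"az": 0.7}
    - {"claw": 1,"tx": 0.0072,"ty": -0.0153,"tz": 0.0057,"ax": 0,"ay": 2.0,"az": 0.7}
    - {"claw": 1,"tx": 0.0072,"ty": -0.0153,"tz": 0.0057,"ax": 0,"ay": 2.0,"az": 0.7}

```text
clock: 22.87
tcp_pos: [0.5366, -0.1367, 0.4168]
orientation: [-3.104, -0.217, -0.269]
contact_force: [-0.2, -0.2, -2.9]
grip_width: 0.0147
gripper_force: 88.2
```

arm_command:
  plan:
    - {"claw": 1,"tx": -0.0079,"ty": -0.0126,"tz": 0.016,"ax": -0.035,"ay": 0,"az": 0.197}
    - {"claw": 1,"tx": -0.0079,"ty": -0.0126,"tz": 0.016,"ax": -0.035,"ay": 0,"az": 0.197}
    - {"claw": 1,"tx": -0.0079,"ty": -0.0126,"tz": 0.016,"ax": -0.035,"ay": 0,"az": 0.197}
    - {"claw": 1,"tx": -0.0079,"ty": -0.0126,"tz": 0.016,"ax": -0.035,"ay": 0,"az": 0.197}
    - {"claw": 1,"tx": -0.0079,"ty": -0.0126,"tz": 0.016,"ax": -0.035,"ay": 0,"az": 0.197}
    - {"claw": 1,"tx": -0.0079,"ty": -0.0126,"tz": 0.016,"ax": -0.035,"ay": 0,"az": 0.197}
    - {"claw": 1,"tx": -0.0079,"ty": -0.0126,"tz": 0.016,"ax": -0.035,"ay": 0,"az": 0.197}
    - {"claw": 1,"tx": -0.0079,"ty": -0.0126,"tz": 0.016,"ax": -0.035,"ay": 0,"az": 0.197}
    - {"claw": 1,"tx": -0.0079,"ty": -0.0126,"tz": 0.016,"ax": -0.035,"ay": 0,"az": 0.197}
    - {"claw": 1,"tx": 0,"ty": 0,"tz": 0,"ax": 0,"ay": 0,"az": 0}

```text
clock: 23.7
tcp_pos: [0.4749, -0.0275, 0.2608]
orientation: [-3.11, -0.175, -0.257]
contact_force: [-0.1, -0.1, -2.9]
grip_width: 0.0149
gripper_force: 88.2
```

```bash
python3 - <<'E'
from st import *
C=snap("wrist"); print(find("tip_of","scoop_pan","wrist",C),find("tip_of","tile","wrist",C),S[:3,3])
T=pose(); T=rows(T,SP((.595,-.005,.0065),6,0)@Gi,8)
E
```

```text
23.7 [-0.4384  0.3558  0.4412  2.2237 -0.3908  0.4578 -1.1525] [-0.095  -0.098  -2.9227] lip tray [ 0.0467 -0.2802  0.0416] back [-0.0553 -0.2801  0.0425] pitch/yaw -0.5133996861331696 6.416893408992811
[(0.89, array([ 0.598 , -0.0125,  0.0362]))] [] [ 0.5974 -0.0132  0.042 ]
8 t [-0.0016 -0.0016  0.0048] a [0.003  0.0002 0.0203] end [ 0.4704 -0.0184  0.2241]
```

arm_command:
  plan:
    - {"claw": 1,"tx": -0.0016,"ty": -0.0013,"tz": 0.0048,"ax": 0,"ay": 0,"az": 0}
    - {"claw": 1,"tx": -0.0016,"ty": -0.0013,"tz": 0.0048,"ax": 0,"ay": 0,"az": 0}
    - {"claw": 1,"tx": -0.0016,"ty": -0.0013,"tz": 0.0048,"ax": 0,"ay": 0,"az": 0}
    - {"claw": 1,"tx": -0.0016,"ty": -0.0013,"tz": 0.0048,"ax": 0,"ay": 0,"az": 0}
    - {"claw": 1,"tx": -0.0012,"ty": 0,"tz": 0.0048,"ax": 0,"ay": 0,"az": 0}
    - {"claw": 1,"tx": -0.0012,"ty": 0,"tz": 0.0048,"ax": 0,"ay": 0,"az": 0}
    - {"claw": 1,"tx": -0.0012,"ty": 0,"tz": 0.0035,"ax": 0,"ay": 0,"az": 0}
    - {"claw": 1,"tx": -0.0005,"ty": 0,"tz": 0.0025,"ax": 0,"ay": 0,"az": 0}
    - {"claw": 1,"tx": 0,"ty": 0,"tz": 0.001,"ax": 0,"ay": 0,"az": 0}
    - {"claw": 1,"tx": 0,"ty": 0,"tz": 0,"ax": 0,"ay": 0,"az": 0}

```text
clock: 24.68
tcp_pos: [0.472, -0.0259, 0.227]
orientation: [-3.11, -0.166, -0.27]
contact_force: [-0.6, -0.1, -2.3]
grip_width: 0.0147
gripper_force: 88.2
```

```bash
python3 - <<'E'
from st import *
print(S[:3,3]); print(np.round((S@[*LIP,1])[:3],4))
E
```

```text
24.6833 [-0.3781  0.4141  0.3665  2.2475 -0.4627  0.365  -1.0948] [-0.6494 -0.0937 -2.317 ] lip tray [ 0.0458 -0.2796  0.0093] back [-0.0562 -0.2789  0.0094] pitch/yaw -0.020453571603150214 6.0844812395459735
[ 0.5965 -0.0124  0.0093]
[ 0.6482 -0.0069  0.0093]
```

arm_command:
  plan:
    - {"claw": 1,"tx": -0.0002,"ty": 0,"tz": 0.0013,"ax": 0,"ay": 0,"az": 0}
    - {"claw": 1,"tx": -0.0002,"ty": 0,"tz": 0.0013,"ax": 0,"ay": 0,"az": 0}
    - {"claw": 1,"tx": -0.0002,"ty": 0,"tz": 0.0012,"ax": 0,"ay": 0,"az": 0}
    - {"claw": 1,"tx": 0,"ty": 0,"tz": 0,"ax": 0,"ay": 0,"az": 0}
    - {"claw": 0.7,"tx": 0,"ty": 0,"tz": 0,"ax": 0,"ay": 0,"az": 0}
    - {"claw": 0.5,"tx": 0,"ty": 0,"tz": 0,"ax": 0,"ay": 0,"az": 0}
    - {"claw": 0.3,"tx": 0,"ty": 0,"tz": 0,"ax": 0,"ay": 0,"az": 0}
    - {"claw": 0.1,"tx": 0,"ty": 0,"tz": 0,"ax": 0,"ay": 0,"az": 0}
    - {"claw": 0,"tx": 0,"ty": 0,"tz": 0,"ax": 0,"ay": 0,"az": 0}
    - {"claw": 0,"tx": 0,"ty": 0,"tz": 0,"ax": 0,"ay": 0,"az": 0}

```text
clock: 25.52
tcp_pos: [0.4721, -0.0257, 0.2234]
orientation: [-3.11, -0.167, -0.271]
contact_force: [-0.0, -0.7, 0.6]
grip_width: 0.0836
gripper_force: 0.0
```

arm_command:
  plan:
    - {"claw": 0,"tx": 0,"ty": 0,"tz": 0,"ax": 0,"ay": 0,"az": 0}
    - {"claw": 0,"tx": 0,"ty": 0,"tz": 0,"ax": 0,"ay": 0,"az": 0}
    - {"claw": 0,"tx": 0,"ty": 0,"tz": -0.008,"ax": 0,"ay": 0,"az": 0}
    - {"claw": 0,"tx": 0,"ty": 0,"tz": -0.012,"ax": 0,"ay": 0,"az": 0}
    - {"claw": 0,"tx": 0.002,"ty": 0,"tz": -0.012,"ax": 0,"ay": 0,"az": 0}
    - {"claw": 0,"tx": 0.002,"ty": 0,"tz": -0.012,"ax": 0,"ay": 0,"az": 0}
    - {"claw": 0,"tx": 0.002,"ty": 0,"tz": -0.012,"ax": 0,"ay": 0,"az": 0}
    - {"claw": 0,"tx": 0.002,"ty": 0,"tz": -0.012,"ax": 0,"ay": 0,"az": 0}
    - {"claw": 0,"tx": 0.002,"ty": 0,"tz": -0.012,"ax": 0,"ay": 0,"az": 0}
    - {"claw": 0,"tx": 0,"ty": 0,"tz": 0,"ax": 0,"ay": 0,"az": 0}

```text
clock: 26.35
tcp_pos: [0.4688, -0.0269, 0.3062]
orientation: [-3.109, -0.166, -0.277]
contact_force: [0.1, -0.6, -0.4]
grip_width: 0.0857
gripper_force: 0.0
```

```bash
python3 - <<'E'
from h import *
o=r.get_obs(); print(o["clock"],o["contact_force"],o["grip_width"])
C=snap("wrist","w7.png"); print([find("tip_of",t,"wrist",C) for t in("scoop_pan","scoop_grip")])
C=snap("top"); print([find("tip_of",t,"top",C) for t in("nugget0","dish","scoop_pan","tile")])
E
```

```text
26.35 [ 0.1364 -0.5547 -0.422 ] 0.0856912616075746
[[(0.67, array([ 0.5972, -0.0144,  0.0019]))], [(0.71, array([ 0.4971, -0.0186,  0.0702]))]]
[[(0.68, array([ 0.6233, -0.2416,  0.0831])), (0.63, array([ 0.6506, -0.2345,  0.0876])), (0.52, array([ 0.6788, -0.2879,  0.0828])), (0.51, array([ 0.6134, -0.3158,  0.0906]))], [(0.97, array([ 0.6112, -0.2733,  0.0684]))], [(0.76, array([ 0.5939, -0.013 ,  0.0068])), (0.23, array([0.5712, 0.2675, 0.0006]))], [(0.6, array([ 0.6095, -0.2721,  0.066 ])), (0.25, array([0.5695, 0.2661, 0.0012]))]]
```

View pics/w7.png

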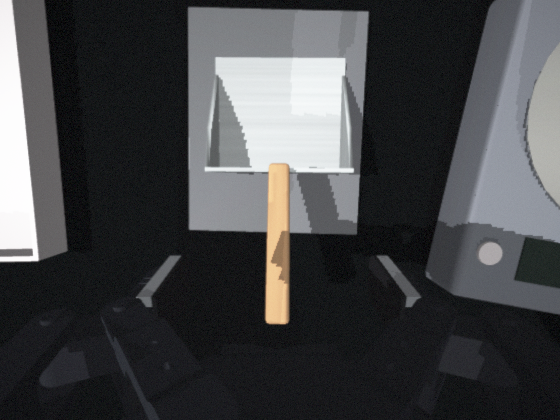

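The wrist picture shows the scoop flat on the tile: pan from (215,58) to (352,170), inside the tile at (188,10) to (367,233). The handle is free between the open fingers, and all four nuggets are in the dish.

```bash
python3 -c "
from bench import r
print(r.hand_in())"
```

```text
the job is handed in; nothing more can be done
None
```

I tipped all four nuggets into the dish, put the scoop back flat on the tile and handed the job in at about 26 s. The hand-in did not report a verdict.

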